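# Proof-load the ratchet jack and pump it to the mark

### The arm

A 6-joint arm with a two-finger parallel gripper is mounted at the origin on a cart in front of the work surface, level with it; the furniture and walls round the work are solid. World frame = base frame: x ahead of the robot, y to its left, z up, the work surface at z = 0. Lengths are in m, angles in rad, forces in N, time in s.
With the tool pointing down it reaches from about 0.425 to 0.95 m from the base axis. Payload 3.5 kg.
Tool frame: the origin (TCP) lies at the very end of the fingers, on their centre line; the grasp point (between the pads) lies 19 mm behind it; z points along the fingers, y is the line along which they close (so a half turn about z gives the same grasp; the last joint's range is limited). The gripper opens to 85 mm and grips with 20 to 120 N. Pads are 22 mm wide; open, the fingers measure 114 mm over their backs; the gripper's body (76 mm by 85 mm) begins 54 mm behind the grasp point. The pads swing forward as they close: fully open they stand 13 mm farther back than shut.
Start: joints at [1.084, 0.286, 1.577, -0, 1.279, -0.15], TCP at [0.223, 0.637, 0.231] pointing down, gripper open.
Joint ranges: [-2.77, 2.77], [-0.9, 2.22], [0.21, 2.48], [-1.53, 4.67], [0.24, 2.81], [-2.84, 2.84]. Speed limits (rad/s): [2.79, 2.79, 3.14, 3.14, 3.14, 3.14].

### API

Orientations are given as a unit quaternion [x, y, z, w].
In Python, from plant import ctrl gives the robot as it stands.
- The arm moves only by the tool carry_out, never from a script. Its argument "deltas" is one flat list of numbers, 6 for each row, row after row: the shift along the tool's x, y, z in m, then the turn, a rotation vector about the tool's x, y, z in rad. A call has 1 to 5 rows; each row is the pose to reach, as a shift and turn from the pose commanded when the call began, along the tool's axes at that moment; what a row does not reach only later rows make up. A row lasts 1/8 s, in which the tool goes at most 62.5 mm and 10.7 degrees, less where a joint would pass 70% of its speed; a pose out of reach is approached as far as the arm can. A call with a gripper value outside its range is refused whole. "grip" is the opening in per cent of the stroke, from 0 (shut) to 100 (fully open), set as the call begins (left out, the last holds). The fingers move at their own pace and stop on an object; "grip_force" is the grip in N (left out, the last holds). Time passes only in rows, so rows that repeat a pose let the fingers close. It gives the time, the measured TCP pose, the force, the opening and the grip force at its end, in the units of the state.
- ctrl.get_state(): the state, without advancing time (a new reading comes with each control period).
- ctrl.read_camera(name): name is "scene" or "top" or "wrist"; returns (picture, depth): 480x640x3 uint8, red, green, blue; 480x640 float32, m along the optical axis (not along the pixel's ray), 0 where there is no reading.
- ctrl.camera_model(name): a dict with "intrinsics" (3x3 intrinsics, pixels), "extrinsics" (4x4, takes a point from world to camera coordinates); the wrist camera has in their place "hand_eye" (4x4, takes a point from camera to tool coordinates, whose origin is the TCP and whose axes are the flange's). Camera axes: x right, y down, z forward; pixel columns grow to the right and rows downward; lengths in m; the calibration is good to about 2 mm. The wrist camera is an equidistant fisheye: a pixel r from the principal point sees the ray r / f radians off the axis. A picture is of the moment at which its call begins: read the wrist's pose just before it. camera_model takes no time and is no camera call.
- ctrl.sign_off(): hands the job in; it is judged then, once.
Trained networks look in the newest picture that a camera, given by its name, has taken for a name from the list of things; names that differ only in an ending like _2 or _b are one class to them, and where a whole thing is asked for, a point or a joint stands for the part that bears it (a point fixed in the world has none). Each returns a list of dicts, best first, with "score" (0 to 1); they miss things now and then, are a little off and sometimes report something else, mostly with a low value. They report only what shows in the picture. A call takes as long as a camera call.
- ctrl.find_in(camera, query): "uv" ([column, row] in pixels, amid what is visible of it).
The state is a dict: "time": time; "qpos": joint angles; "dq": joint speeds; "joint_efforts": joint torques, N m; "eef_pos": TCP position; "tcp_rot": TCP orientation; "contact_force": force on the tool from outside, world axes, zero at the start; "wrist_torque": the same for the moment, N m; "opening": opening from 0.0 (shut) to 1.0 (fully open); "finger_force": force on a finger pad.
Only numpy, scipy, OpenCV 4.12 (cv2) and the standard library are available. Lean on these libraries where they do the work, as an engineer would, in place of code of your own. Each camera call takes 0.05 s, during which the arm holds its last target. There are 200 camera calls.

### The job

Proof-test the little ratchet jack: while its plate is still down, slide every slotted steel weight sideways onto the plate's stem, fully home and lying flat on one another, each slot turned clearly (an eighth of a turn or more) away from all the other slots. Then pump the lever stroke by stroke, one tooth at a time, until the plate's upper face is level with the tip of the brass pointer, no tooth more or less, and leave the lever up; raise the plate only with the lever, never by hand, and leave everything else on the desk where it is.

Things in the scene. Friction and masses are not known exactly. Their poses are not given: they have to be found in the camera images.
- weight_a: one of 3 or 4 identical slotted weights (absent: None): bare-steel disc 76 mm across, 12 mm thick, about 0.2 kg, with a 14 mm wide slot from the rim to 7 mm past the centre. Origin: disc centre, underside; +z up, +x along the slot to its mouth. At -x, 50 to 70 mm out, an upright grip lug 10 mm thick (y), 20 mm long (x), 42 mm tall from the underside, clear on both sides: grip it from above
- weight_a_lug (a point): grip point of that weight: middle of the lug, 60 mm from the disc's centre, 30 mm above its underside (the weight balances about the disc's centre)
- weight_a_slot (a point): mouth of that weight's slot, at the rim, 38 mm from the centre
- weight_b: one of 3 or 4 identical slotted weights (absent: None): bare-steel disc 76 mm across, 12 mm thick, about 0.2 kg, with a 14 mm wide slot from the rim to 7 mm past the centre. Origin: disc centre, underside; +z up, +x along the slot to its mouth. At -x, 50 to 70 mm out, an upright grip lug 10 mm thick (y), 20 mm long (x), 42 mm tall from the underside, clear on both sides: grip it from above
- weight_b_lug (a point): grip point of that weight: middle of the lug, 60 mm from the disc's centre, 30 mm above its underside (the weight balances about the disc's centre)
- weight_b_slot (a point): mouth of that weight's slot, at the rim, 38 mm from the centre
- weight_c: one of 3 or 4 identical slotted weights (absent: None): bare-steel disc 76 mm across, 12 mm thick, about 0.2 kg, with a 14 mm wide slot from the rim to 7 mm past the centre. Origin: disc centre, underside; +z up, +x along the slot to its mouth. At -x, 50 to 70 mm out, an upright grip lug 10 mm thick (y), 20 mm long (x), 42 mm tall from the underside, clear on both sides: grip it from above
- weight_c_lug (a point): grip point of that weight: middle of the lug, 60 mm from the disc's centre, 30 mm above its underside (the weight balances about the disc's centre)
- weight_c_slot (a point): mouth of that weight's slot, at the rim, 38 mm from the centre
- weight_d: one of 3 or 4 identical slotted weights (absent: None): bare-steel disc 76 mm across, 12 mm thick, about 0.2 kg, with a 14 mm wide slot from the rim to 7 mm past the centre. Origin: disc centre, underside; +z up, +x along the slot to its mouth. At -x, 50 to 70 mm out, an upright grip lug 10 mm thick (y), 20 mm long (x), 42 mm tall from the underside, clear on both sides: grip it from above
- weight_d_lug (a point): grip point of that weight: middle of the lug, 60 mm from the disc's centre, 30 mm above its underside (the weight balances about the disc's centre)
- weight_d_slot (a point): mouth of that weight's slot, at the rim, 38 mm from the centre
- jack: small grey ratchet jack fixed to the desk: base 150 x 100 x 12 mm, two upright cheek plates 104 mm high. Origin: on the desk under the vertical lift axis; +z up; the pump lever points to the jack's -x. A thin steel gauge rod with a brass pointer stands beside the lever at x = -72, y = +34 mm, 196 mm high
- stem_foot (a point): centre of the upper face of the jack's round dark plate (76 mm across), 122 mm above the desk when right down; rises with it. There stands an 8 mm stem, 56 mm high, under a head 18 mm wide (56 to 67 mm up): weights go on only sideways, below the head, 12 mm per layer. Bring them in with the lug anywhere but over the lever and gauge rod: within 95 degrees of the jack's +x is clear
- gauge_tip (a point): tip of the brass pointer on the gauge rod, 186 mm above the desk, 46 mm from the lift axis. The plate is right when its upper face is level with it (lift = 0.064)
- jack_lift (a joint): height of the plate above its lowest position, m, 0 to 0.076. A catch pawl holds it at whole teeth of 0.008 (0, 0.008, 0.016, ...). It starts on tooth 0, 1 or 2; the pointer stands at tooth 8 (0.064). It cannot be let down again
- jack_lever (a joint): pump lever angle, rad: 0 = up at rest, 0.33 = fully down. Pressing it down past about 0.28 and letting its spring bring it right back up (below 0.05) raises the plate by exactly one tooth; shorter strokes raise nothing lasting. Takes 4 to 9 N at the pad
- lever_pad (a point): middle of the upper face of the black rubber pad (34 x 26 mm) at the lever's end, to be pressed down with the shut fingers: about 160 mm from the lift axis and 121 mm above the desk at rest; it sinks about 37 mm over the full stroke, swinging about a pivot 52 mm from the lift axis and 91 mm above the desk. Free below
- tool_pouch: tall black tool pouch standing fixed on the desk at the back right of the jack, solid, about 90 mm deep (x), 200 mm wide (y) and 267 mm high: pass in front of it. Origin: about its middle, at desk level
- multimeter: bystander: orange and dark multimeter lying face up, 152 x 78 x 46 mm. Origin at the centre of its underside
- solder_spool: bystander: grey solder spool with black flanges standing upright, 50 mm across, 38 mm high. Origin at the centre of its underside
- flux_tin: bystander: round flux tin with a red lid, 51 mm across, 18 mm high. Origin at the centre of its underside
- tape_1: bystander: blue roll of tape lying flat, 52 mm across, 19 mm high. Origin at the centre of its underside
- screwdriver_red: bystander: red-handled screwdriver, 196 mm long. Origin at the centre of its underside

How it is judged:
By the outcome, as a careful person would: the job done as asked, in the order asked, and still so for the second after the job is handed in, with the robot touching nothing.
Of weight_a, weight_b, weight_c, weight_d only 3 to 4 are there at a start; the rules pass over those that are not, and their reading is None.
At some moment in a run one of weight_b, weight_d may be knocked a few centimetres aside while the robot is not near it.
Once in a run the grip may slacken for a moment while it holds something.
It also fails if it takes over 210 s, if anything falls off the work surface, if the arm or the gripper's body presses on something with over 40 N, if the wrist force passes 120 N, or if a joint passes its speed limit or range.

## Working session

There is one attempt and no reset: what is moved stays moved. The work goes in short steps, Python scripts to look and compute and a tool call to move; the robot and the scene stay as the last step left them, time stands still between calls to the robot, and variables do not carry over. Pictures are saved under pics/ and viewed, at most 14 in all, crops included, and the job is handed in when it is done.

Besides the shell and the picture viewer there is one more tool, called after "Request:" by a JSON object that holds its "op" and its "data", one argument or row to a line. carry_out: Moves the arm, as the interface text tells. Its arguments: {"type":"object","properties":{"deltas":{"type":"array"},"grip":{"type":"number"},"grip_force":{"type":"number"}},"required":["deltas"]}

```bash
mkdir -p pics; ls
cat > h.py <<'E'
import numpy as np, cv2
from scipy.spatial.transform import Rotation as R
from plant import ctrl
def cam(n):
    p,d=ctrl.read_camera(n); return p,d
def w(n,uv,d):
    m=ctrl.camera_model(n);K=np.array(m["intrinsics"]);E=np.linalg.inv(np.array(m["extrinsics"]))
    u,v=uv;z=d[int(round(v)),int(round(u))] if not np.isscalar(d) else d
    c=np.array([(u-K[0,2])/K[0,0]*z,(v-K[1,2])/K[1,1]*z,z,1]);return (E@c)[:3]
def cloud(n,d):
    m=ctrl.camera_model(n);K=np.array(m["intrinsics"]);E=np.linalg.inv(np.array(m["extrinsics"]))
    v,u=np.mgrid[0:480,0:640];c=np.stack([(u-K[0,2])/K[0,0]*d,(v-K[1,2])/K[1,1]*d,d,np.ones_like(d)],-1)
    P=(c@E.T)[...,:3];P[d==0]=np.nan;return P
def save(n,p): cv2.imwrite("pics/"+n+".png",p[...,::-1])
E
python3 - <<'E'
from h import *
np.set_printoptions(precision=3,suppress=True)
for n in("scene","top"):
    p,d=cam(n);save(n+"0",p);np.savez(n+"0.npz",p=p,d=d)
    m=ctrl.camera_model(n);print(n,np.array(m["extrinsics"]),m["intrinsics"])
    for q in("weight_a","weight_a_lug","weight_a_slot","jack","stem_foot","gauge_tip","lever_pad","tool_pouch"):
        for r in ctrl.find_in(n,q)[:5]:print(q,np.round(r["uv"]),round(r["score"],2),w(n,r["uv"],d))
print(ctrl.get_state())
E
```

```text
pics
scene [[ 0.481 -0.877 -0.009 -0.266]
 [-0.648 -0.349 -0.677  0.427]
 [ 0.59   0.331 -0.736  1.043]
 [ 0.     0.     0.     1.   ]] [[470.264   0.    317.103]
 [  0.    470.264 238.433]
 [  0.      0.      1.   ]]
weight_a [353. 293.] 0.89 [ 0.496 -0.143  0.009]
weight_a [242. 214.] 0.61 [0.605 0.302 0.009]
weight_a [204. 229.] 0.59 [0.495 0.364 0.013]
weight_a [422. 309.] 0.58 [ 0.533 -0.326  0.015]
weight_a [279. 208.] 0.26 [0.574 0.131 0.141]
weight_a_lug [354. 294.] 0.87 [ 0.489 -0.149  0.016]
weight_a_slot [352. 292.] 0.68 [ 0.495 -0.14   0.016]
jack [286. 239.] 0.82 [0.517 0.08  0.092]
stem_foot [281. 205.] 0.93 [0.572 0.124 0.155]
stem_foot [355. 294.] 0.62 [ 0.494 -0.15   0.01 ]
stem_foot [305. 213.] 0.3 [0.681 0.113 0.035]
gauge_tip [285. 237.] 0.9 [0.524 0.085 0.092]
lever_pad [301. 242.] 0.59 [0.517 0.03  0.108]
tool_pouch [295. 241.] 0.61 [0.576 0.087 0.024]
top [[-0.139 -0.99  -0.005  0.034]
 [-0.967  0.137 -0.216  0.523]
 [ 0.214 -0.025 -0.976  1.27 ]
 [ 0.     0.     0.     1.   ]] [[439.161   0.    321.425]
 [  0.    439.161 243.461]
 [  0.      0.      1.   ]]
we
[... 483 characters left out ...]
e_tip [273. 239.] 0.59 [0.569 0.108 0.007]
gauge_tip [300. 244.] 0.51 [0.519 0.024 0.11 ]
lever_pad [299. 244.] 0.79 [0.52  0.026 0.106]
lever_pad [397. 280.] 0.36 [ 0.383 -0.253  0.022]
tool_pouch [260. 228.] 0.25 [0.572 0.13  0.144]
{'time': 0.9, 'qpos': array([ 1.084,  0.286,  1.577, -0.   ,  1.279, -0.15 ]), 'dq': array([ 0.001, -0.   , -0.   ,  0.   ,  0.   , -0.   ]), 'joint_efforts': array([ -0.   , -40.595, -29.295,  -0.   ,   0.   ,  -0.   ]), 'eef_pos': array([0.223, 0.637, 0.231]), 'tcp_rot': array([ 0.168,  0.986, -0.   ,  0.   ]), 'contact_force': array([ 0.257, -0.382, -0.601]), 'wrist_torque': array([-0.   , -0.053,  0.022]), 'finger_force': 0.0, 'opening': 1.0012798759043564}
```

Run:
```python
from h import *
p=np.load("top0.npz")["p"];c=p[150:340,150:450];cv2.imwrite("pics/t1.png",cv2.resize(c,(800,507),interpolation=cv2.INTER_CUBIC)[...,::-1])
```

```text
(no output)
```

View pics/t1.png

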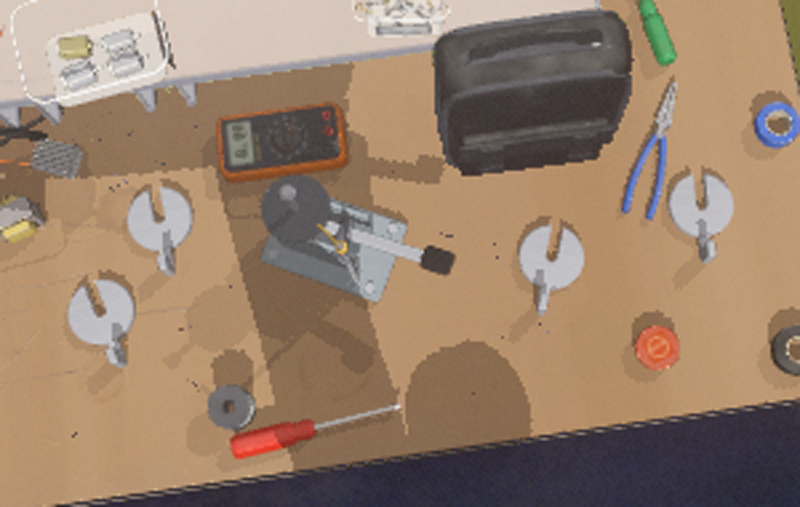

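View pics/scene0.png

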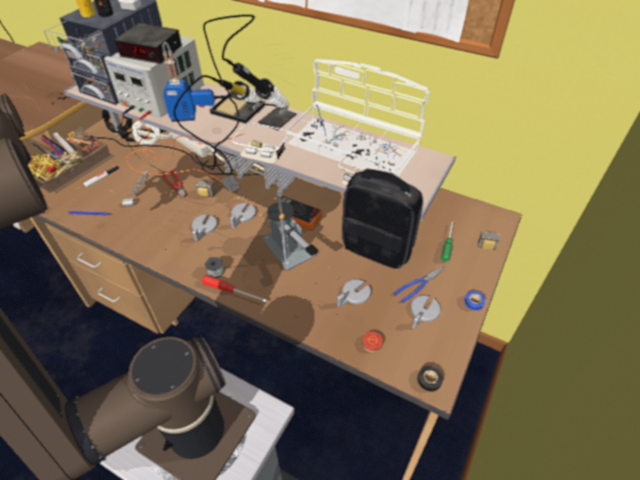

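The top crop shows four weights (two left of the jack, at crop (160,218) and (101,313), two right at (551,257) and (701,205)). All lugs point towards the robot. The lever points right and slightly towards the robot.

Run:
```python
from h import *
np.set_printoptions(precision=4,suppress=True)
z=np.load("top0.npz");p,d=z["p"],z["d"];P=cloud("top",d)
print("desk z",np.nanmedian(P[270:280,250:270,2]), np.nanstd(P[290:300,300:340,2]))
hsv=cv2.cvtColor(p,cv2.COLOR_RGB2HSV)
for uv in((353,247),(413,227),(210,232),(188,267)):
    u,v=uv;s=np.s_[v-22:v+32,u-24:u+24]
    q=P[s].reshape(-1,3);sat=hsv[s][...,1].reshape(-1);ok=(sat<60)&(q[:,2]>0.004)
    q=q[ok]
    disc=q[(q[:,2]<0.02)];lug=q[(q[:,2]>0.03)]
    # RANSAC-like circle: fixed radius 38 fit maximise inside count
    from scipy.optimize import minimize
    c,r=cv2.minEnclosingCircle(disc[:,:2].astype(np.float32));
    c0=np.median(disc[:,:2],0)
    f=lambda c:-np.sum(np.clip((0.040-np.hypot(*(disc[:,:2]-c).T))/0.003,0,1))
    c1=minimize(f,c0,method="Nelder-Mead",options=dict(initial_simplex=[c0,c0+[.01,0],c0+[0,.01]])).x
    # slot: missing: 
    l=lug[:,:2].mean(0) if len(lug) else [0,0]
    print(uv,len(disc),len(lug),"minenc",c,r,"fit",c1,"z",np.median(disc[:,2]),"lug",l,lug[:,2].max() if len(lug) else 0,"dist",np.hypot(*(l-c1)),"slotdir",np.degrees(np.arctan2(*(c1-l)[::-1])))
# jack
s=np.s_[195:285,235:330];q=P[s].reshape(-1,3)
pad=q[(hsv[s][...,2].reshape(-1)<60)&(q[:,2]>0.08)&(q[:,1]<0.06)];print("pad",len(pad),np.median(pad,0),pad.min(0),pad.max(0))
pl=q[(q[:,2]>0.112)&(q[:,2]<0.15)&(q[:,1]>0.06)];print("plate",len(pl),np.median(pl,0),cv2.minEnclosingCircle(pl[:,:2].astype(np.float32)))
print(np.histogram(q[:,2],np.arange(0.08,0.24,0.005)))
hd=q[q[:,2]>0.165];print("high",hd)
m=P[0:150,150:640].reshape(-1,3)
```

```text
desk z 0.00021513630600200617 0.0028259926045826993
(353, 247) 414 23 minenc (0.48535558581352234, -0.14175888895988464) 0.06346181780099869 fit [ 0.5086 -0.1479] z 0.013169773372772475 lug [ 0.4526 -0.1275] 0.04623105153774998 dist 0.05957781167172403 slotdir -20.028203706870144
(413, 227) 434 25 minenc (0.5492780208587646, -0.30181920528411865) 0.07665221393108368 fit [ 0.5464 -0.3324] z 0.01282705233644732 lug [ 0.4865 -0.3265] 0.04596990356788333 dist 0.06016266054094918 slotdir -5.626408302172008
(210, 232) 515 26 minenc (0.5971086621284485, 0.3365514874458313) 0.07860476523637772 fit [0.6195 0.3029] z 0.012326943867160267 lug [0.559  0.2967] 0.05174805179727815 dist 0.060810494075534745 slotdir 5.850041610188658
(188, 267) 444 46 minenc (0.5156380534172058, 0.3558851480484009) 0.06498506665229797 fit [0.5176 0.3794] z 0.012120299959834213 lug [0.5012 0.3354] 0.05174805179727815 dist 0.047006615905701966 slotdir 69.58152439308293
pad 2 [ 0.6147 -0.0654  0.1104] [ 0.6001 -0.0738  0.0933] [ 0.6292 -0.057   0.1274]
plate 495 [0.5739 0.1261 0.1304] ((0.5594640970230103, 0.1132594272
[... 2793 characters left out ...]
 0.5309  0.0946  0.1855]
 [ 0.5308  0.092   0.1841]
 [ 0.5269  0.0919  0.1889]
 [ 0.5261  0.0891  0.1904]
 [ 0.5243  0.0897  0.1865]
 [ 0.524   0.0871  0.1859]
 [ 0.5201  0.087   0.1908]
 [ 0.5209  0.0847  0.1858]
 [ 0.519   0.0815  0.1921]
 [ 0.5193  0.079   0.1893]
 [ 0.5169  0.0846  0.191 ]
 [ 0.5142  0.0786  0.1991]
 [ 0.5158  0.0766  0.1909]
 [ 0.5132  0.0846  0.1948]
 [ 0.5119  0.0817  0.1987]
 [ 0.5121  0.0792  0.1962]
 [ 0.5128  0.0768  0.1918]
 [ 0.5103  0.0849  0.1956]
 [ 0.5099  0.0822  0.1956]
 [ 0.5109  0.08    0.1898]
 [ 0.5108  0.0774  0.1885]
 [ 0.5089  0.0857  0.1898]
 [ 0.5091  0.0832  0.1873]
 [ 0.5067  0.0799  0.1961]
 [ 0.509   0.078   0.1843]
 [ 0.5101  0.0822  0.1693]]
```

```bash
cat >> h.py <<'E'
def weights(seeds,P,p):
    from scipy.optimize import minimize
    hsv=cv2.cvtColor(p,cv2.COLOR_RGB2HSV);out=[]
    Q=P.reshape(-1,3);sat=hsv[...,1].reshape(-1)
    for s in seeds:
        r=np.hypot(*(Q[:,:2]-s[:2]).T);q=Q[(r<0.09)&(sat<60)]
        disc=q[(q[:,2]>0.005)&(q[:,2]<0.02)];c0=np.array(s[:2])
        f=lambda c:-np.sum(np.clip((0.040-np.hypot(*(disc[:,:2]-c).T))/0.003,0,1))
        c=minimize(f,c0,method="Nelder-Mead",options=dict(initial_simplex=[c0,c0+[.012,0],c0+[0,.012]])).x
        l=q[(q[:,2]>0.024)&(q[:,2]<0.06)];r=np.hypot(*(l[:,:2]-c).T);l=l[(r>0.045)&(r<0.08)]
        m=l[:,:2].mean(0);v=m-c;out.append((c,m,np.hypot(*v),np.degrees(np.arctan2(v[1],v[0]))%360,len(l)))
    return out
E
python3 - <<'E'
from h import *
np.set_printoptions(precision=4,suppress=True)
z=np.load("top0.npz");p,d=z["p"],z["d"];P=cloud("top",d)
z2=np.load("scene0.npz");p2,d2=z2["p"],z2["d"];P2=cloud("scene",d2)
seeds=[(.5086,-.148),(.5464,-.332),(.6195,.303),(.512,.37)]
for n,PP,pp in(("top",P,p),("scene",P2,p2)):
    for w_ in weights(seeds,PP,pp):print(n,*w_)
    Q=PP.reshape(-1,3)
    r=np.hypot(*(Q[:,:2]-[.576,.129]).T);h=Q[(r<.016)&(Q[:,2]>.17)];print("head",h[:,:2].min(0),h[:,:2].max(0),(h[:,:2].min(0)+h[:,:2].max(0))/2,np.median(h,0),np.percentile(h[:,2],90))
    a=Q[(r<.036)&(r>.018)&(Q[:,2]>.1)&(Q[:,2]<.16)];print("plate z",len(a),np.median(a[:,2]))
    hs=cv2.cvtColor(pp,cv2.COLOR_RGB2HSV).reshape(-1,3)
    k=(np.hypot(*(Q[:,:2]-[.499,-.011]).T)<.04)&(Q[:,2]>.09)&(Q[:,2]<.14);print("pad",k.sum(),np.median(Q[k],0),Q[k].min(0),Q[k].max(0))
    k=(Q[:,2]>.15)&(Q[:,2]<.3)&(Q[:,0]>.55)&(Q[:,1]<.05)&(Q[:,1]>-.3);print("pouch",np.percentile(Q[k],[1,50,99],axis=0))
    for y in(.0,.1,.2,.3):
        k=(abs(Q[:,1]-y)<.02)&(Q[:,0]>.62)&(Q[:,2]>.06)&(Q[:,0]<1);print("shelf",y,k.sum(),Q[k].min(0) if k.any() else 0,np.percentile(Q[k][:,2],[5,50,95]) if k.any() else 0)
print(ctrl.camera_model("wrist"))
E
```

```text
top [ 0.5086 -0.148 ] [ 0.4526 -0.1275] 0.059636534029535136 159.88676499948753 23
top [ 0.5464 -0.3324] [ 0.4863 -0.326 ] 0.06043835996280481 173.86930681122882 29
top [0.6196 0.3029] [0.5591 0.2962] 0.06093515460019716 186.30922801654253 30
top [0.518  0.3794] [0.4597 0.3612] 0.06116148626113435 197.3038668654337 31
head [0.5679 0.1216] [0.5839 0.1359] [0.5759 0.1288] [0.5754 0.1283 0.196 ] 0.19853666254969404
plate z 341 0.13025720024603382
pad 147 [ 0.5045 -0.0089  0.1198] [ 0.4848 -0.0335  0.1026] [0.5233 0.0236 0.1303]
pouch [[ 0.6066 -0.2927  0.1515]
 [ 0.9515 -0.1127  0.2332]
 [ 1.0443  0.0449  0.2983]]
shelf 0.0 1110 [ 0.736  -0.02    0.1172] [0.1348 0.1408 0.1871]
shelf 0.1 1108 [0.7366 0.08   0.1191] [0.1341 0.1394 0.1839]
shelf 0.2 1144 [0.7368 0.18   0.1177] [0.1338 0.1392 0.1863]
shelf 0.3 1057 [0.7134 0.28   0.0627] [0.1338 0.139  0.1604]
scene [ 0.5059 -0.1481] [ 0.4496 -0.1286] 0.05959501862643623 160.94223672826007 45
scene [ 0.5431 -0.3326] [ 0.4816 -0.3274] 0.061779422105201376 175.20312253608762 42
scene [0.6163 0.3028] [0.5548 0.2953] 0.06197540004847863 186.932
[... 263 characters left out ...]
3 -0.0326  0.1028] [0.5221 0.0264 0.1271]
pouch [[ 0.6035 -0.2939  0.1511]
 [ 0.9571 -0.1355  0.2245]
 [ 1.0451  0.0434  0.2976]]
shelf 0.0 540 [ 0.7319 -0.0198  0.1207] [0.1351 0.1407 0.2034]
shelf 0.1 720 [0.7291 0.0801 0.1187] [0.1315 0.1384 0.1835]
shelf 0.2 718 [0.7323 0.1802 0.1174] [0.1316 0.1383 0.186 ]
shelf 0.3 580 [0.7085 0.28   0.0613] [0.0775 0.1376 0.1591]
{'intrinsics': array([[371.6483,   0.    , 320.0193],
       [  0.    , 371.6483, 237.105 ],
       [  0.    ,   0.    ,   1.    ]]), 'hand_eye': array([[-0.0006, -0.9484, -0.3171,  0.0807],
       [ 1.    , -0.0007,  0.0004,  0.0008],
       [-0.0006, -0.3171,  0.9484, -0.1415],
       [ 0.    ,  0.    ,  0.    ,  1.    ]])}
```

Four weights agree in both cameras. The plate is at 0.130 m, so it starts on tooth 1 and needs 7 strokes. I'm planning the first pick, the far-left weight.

```bash
cat > plan.py <<'E'
from h import *
import json
def rot(th): 
    c,s=np.cos(np.radians(th)),np.sin(np.radians(th));return R.from_matrix(np.array([[c,s,0],[s,-c,0],[0,0,-1]]))
def heading(): 
    x=R.from_quat(ctrl.get_state()["tcp_rot"]).as_matrix()[:,0];return np.degrees(np.arctan2(x[1],x[0]))%360
def plan(wps,step=.058,dang=10,start=None):
    """wps: (x,y,z,theta); prints calls of <=5 rows in rounded numbers"""
    s=ctrl.get_state();p=np.array(s["eef_pos"]);r=R.from_quat(s["tcp_rot"]);th=heading()
    if start is not None:p=np.array(start[:3]);th=start[3];r=rot(th)
    poses=[]
    for w_ in wps:
        t=np.array(w_[:3]);n=max(1,int(np.ceil(max(np.linalg.norm(t-p_)/step if 0 else np.linalg.norm(t-(poses[-1][0] if poses else p))/step,abs(w_[3]-(poses[-1][1] if poses else th))/dang))))
        a,b=(poses[-1] if poses else (p,th))
        for k in range(1,n+1):poses.append((a+(t-a)*k/n,b+(w_[3]-b)*k/n))
    for i in range(0,len(poses),5):
        rows=[]
        for q,h in poses[i:i+5]:
            dp=r.inv().apply(q-p);dr=(r.inv()*rot(h)).as_rotvec();rows+=list(np.round(dp,3)+0.)+list(np.round(dr,2)+0.)
        print(json.dumps([float(v) for v in rows]).replace(".0,",",").replace("0.","."))
        p=p+r.apply(np.round(dp,3));r=r*R.from_rotvec(np.round(dr,2));
    x=r.as_matrix()[:,0];print("end",np.round(p,4),np.degrees(np.arctan2(x[1],x[0])).round(1),len(poses)/8)
E
python3 - <<'E'
from plan import *
plan([(.458,.361,.16,17.4),(.458,.361,.05,17.4)])
z=np.load("top0.npz");Q=cloud("top",z["d"]).reshape(-1,3)
k=(abs(Q[:,1]-.18)<.13)&(Q[:,0]>.7)&(Q[:,0]<.86);print(np.percentile(Q[k][:,2],[50,95,99,100]))
E
```

```text
[-.021, -.012, .005, 0, 0, .17, -.042, -.024, .01, 0, 0, .33, -.063, -.037, .014, 0, 0, .5, -.083, -.049, .019, 0, 0, .67, -.104, -.061, .024, 0, 0, .83]
[-.023, .007, .005, 0, 0, .17, -.046, .015, .009, 0, 0, .34, -.069, .022, .014, 0, 0, .5, -.093, .029, .019, 0, 0, .67, -.116, .036, .024, 0, 0, .84]
[-.01, .022, .004, 0, 0, .16, -.02, .044, .009, 0, 0, .33, -.03, .066, .014, 0, 0, .5, -.04, .088, .019, 0, 0, .66, -.05, .11, .023, 0, 0, .83]
[0, 0, .055, 0, 0, 0, 0, 0, .11, 0, 0, .0]
end [0.4583 0.3608 0.0503] 17.5 2.125
[0.1364817  0.18388975 0.19868148 0.20555601]
```

Request:
{"op": "carry_out", "data": {
  "deltas": [-0.021, -0.012, 0.005, 0, 0, 0.17, -0.042, -0.024, 0.01, 0, 0, 0.33, -0.063, -0.037, 0.014, 0, 0, 0.5, -0.083, -0.049, 0.019, 0, 0, 0.67, -0.104, -0.061, 0.024, 0, 0, 0.83],
  "grip": 100
}}

```text
time: 1.52
eef_pos: [0.3015, 0.5446, 0.2073]
tcp_rot: [0.553, 0.833, 0.0, 0.0]
contact_force: [-1.6, -0.2, -0.4]
opening: 1.002
finger_force: 0.0
```

Request:
{"op": "carry_out", "data": {
  "deltas": [-0.023, 0.007, 0.005, 0, 0, 0.17, -0.046, 0.015, 0.009, 0, 0, 0.34, -0.069, 0.022, 0.014, 0, 0, 0.5, -0.093, 0.029, 0.019, 0, 0, 0.67, -0.116, 0.036, 0.024, 0, 0, 0.84]
}}

```text
time: 2.15
eef_pos: [0.3803, 0.452, 0.1833]
tcp_rot: [0.845, 0.535, 0.0, -0.0]
contact_force: [-0.5, 0.6, 0.9]
opening: 1.001
finger_force: 0.0
```

Request:
{"op": "carry_out", "data": {
  "deltas": [-0.01, 0.022, 0.004, 0, 0, 0.16, -0.02, 0.044, 0.009, 0, 0, 0.33, -0.03, 0.066, 0.014, 0, 0, 0.5, -0.04, 0.088, 0.019, 0, 0, 0.66, -0.05, 0.11, 0.023, 0, 0, 0.83],
  "grip": 60
}}

```text
time: 2.78
eef_pos: [0.4588, 0.3602, 0.1603]
tcp_rot: [0.989, 0.149, 0.0, -0.0]
contact_force: [0.3, 0.6, -0.0]
opening: 0.601
finger_force: 0.0
```

Run:
```python
from plan import *
print(ctrl.get_state()["eef_pos"],heading())
p,d=cam("wrist");save("w1",p)
```

```text
[0.45882588 0.36022508 0.1602893 ] 17.14748011698938
```

View pics/w1.png

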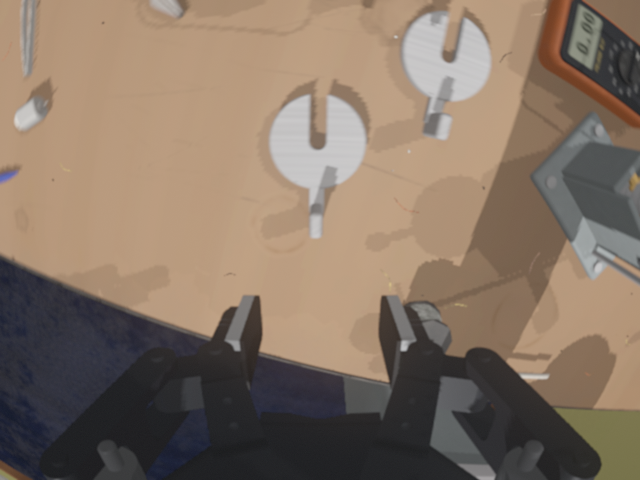

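The wrist view shows the lug at (317,220), centred between the fingers at u about 320 and aligned with them. I'll descend, grip and lift slightly.

Request:
{"op": "carry_out", "data": {
  "deltas": [0, 0, 0.05, 0, 0, 0, 0, 0, 0.1, 0, 0, 0, 0, 0, 0.135, 0, 0, 0, 0, 0, 0.149, 0, 0, 0, 0, 0, 0.149, 0, 0, 0]
}}

```text
time: 3.45
eef_pos: [0.4581, 0.3609, 0.011]
tcp_rot: [0.988, 0.152, -0.001, 0.0]
contact_force: [-0.2, -0.9, -0.2]
opening: 0.603
finger_force: 0.0
```

Request:
{"op": "carry_out", "data": {
  "deltas": [0, 0, 0, 0, 0, 0, 0, 0, 0, 0, 0, 0, 0, 0, 0, 0, 0, 0, 0, 0, 0, 0, 0, 0, 0, 0, 0, 0, 0, 0],
  "grip": 0,
  "grip_force": 110
}}

```text
time: 4.08
eef_pos: [0.4596, 0.3618, 0.0134]
tcp_rot: [0.988, 0.152, 0.002, -0.001]
contact_force: [-1.8, 0.8, 6.9]
opening: 0.097
finger_force: 108.0
```

Request:
{"op": "carry_out", "data": {
  "deltas": [0, 0, -0.01, 0, 0, 0, 0, 0, -0.03, 0, 0, 0, 0, 0, -0.06, 0, 0, 0, 0, 0, -0.1, 0, 0, 0, 0, 0, -0.1, 0, 0, 0]
}}

```text
time: 4.7
eef_pos: [0.4609, 0.3623, 0.1164]
tcp_rot: [0.988, 0.152, 0.004, -0.002]
contact_force: [0.9, -0.3, -2.6]
opening: 0.097
finger_force: 107.3
```

Run:
```python
from plan import *
s=ctrl.get_state();print(s["eef_pos"],heading(),s["wrist_torque"])
p,d=cam("wrist");save("w2",p[100:480])
```

```text
[0.46093843 0.3622763  0.11639552] 17.468395396178998 [-0.0379477   0.14330646 -0.064856  ]
```

View pics/w2.png

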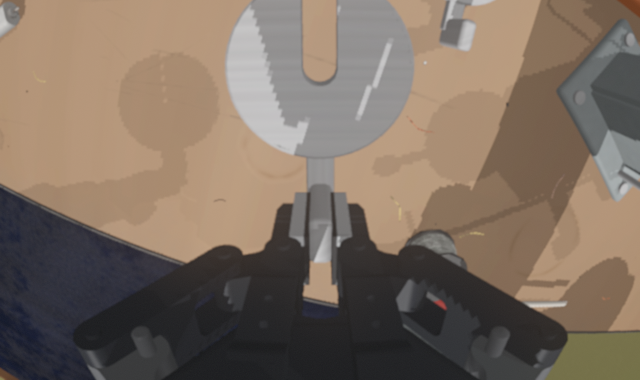

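The weight is held by the lug, roughly level, with its slot pointing up in the picture. Next I'll measure the held weight in the tool frame.

```bash
cat >> plan.py <<'E'
def wcloud(d):
    m=ctrl.camera_model("wrist");K=np.array(m["intrinsics"]);H=np.array(m["hand_eye"])
    v,u=np.mgrid[0:480,0:640];x=(u-K[0,2]);y=(v-K[1,2]);r=np.hypot(x,y)+1e-9;a=r/K[0,0];t=np.tan(a)
    c=np.stack([x/r*t*d,y/r*t*d,d,np.ones_like(d)],-1);P=(c@H.T)[...,:3];P[(d==0)|(a>1.2)]=np.nan;return P
def held(flip=False):
    """held weight in tool frame: centre, tilt"""
    from scipy.optimize import minimize
    p,d=cam("wrist");P=wcloud(d).reshape(-1,3);s=1
    k=(P[:,2]>-.03)&(P[:,2]<.03)&(P[:,0]>.026)&(P[:,0]<.12)&(abs(P[:,1])<.06);q=P[k]
    A=np.c_[q[:,:2],np.ones(len(q))];co=np.linalg.lstsq(A,q[:,2],rcond=None)[0]
    for _ in range(3):
        g=abs(A@co-q[:,2])<.003;co=np.linalg.lstsq(A[g],q[g,2],rcond=None)[0]
    q=q[g];c0=np.array([.06,0.])
    f=lambda c:-np.sum(np.clip((0.0395-np.hypot(*(q[:,:2]-c).T))/0.003,0,1))
    c=minimize(f,c0,method="Nelder-Mead",options=dict(initial_simplex=[c0,c0+[.008,0],c0+[0,.008]])).x
    # slot midline: for each x bin, gap centre in y
    sl=[];
    print("held n",len(q),"centre",c.round(4),"tilt dz/dx,dz/dy",co[:2].round(4),"top z at centre",(co[:2]@c+co[2]).round(4),"ext",q.min(0).round(3),q.max(0).round(3))
E
python3 - <<'E'
from plan import *
held();s=ctrl.get_state();print(s["eef_pos"],s["qpos"],R.from_quat(s["tcp_rot"]).as_matrix()[:,2])
E
```

```text
held n 23673 centre [ 0.0628 -0.0006] tilt dz/dx,dz/dy [ 0.006  -0.0005] top z at centre 0.0029 ext [ 0.026 -0.039  0.   ] [0.1   0.038 0.006]
[0.45803264 0.36066953 0.11156451] [ 4.93082748e-01  2.13715395e-01  1.89780009e+00 -4.87654195e-06
  1.03002872e+00  1.75915428e+00] [ 4.46581239e-05  1.92511517e-05 -9.99999999e-01]
```

Run:
```python
from plan import *
plan([(.47,.35,.23,27),(.6685,.0535,.235,141)])
```

```text
[.003, .005, -.039, 0, 0, -.06, .005, .009, -.079, 0, 0, -.11, .008, .014, -.118, 0, 0, -.17, .017, .042, -.119, 0, 0, -.33, .025, .071, -.119, 0, 0, -.5]
[-.006, .029, -.001, 0, 0, -.16, -.013, .058, -.001, 0, 0, -.33, -.019, .087, -.002, 0, 0, -.5, -.025, .116, -.002, 0, 0, -.66, -.032, .145, -.002, 0, 0, -.83]
[-.026, .015, -.001, 0, 0, -.16, -.051, .03, -.001, 0, 0, -.33, -.077, .045, -.002, 0, 0, -.49, -.103, .06, -.002, 0, 0, -.66, -.128, .075, -.002, 0, 0, -.83]
end [0.6685 0.0539 0.2346] 141.2 1.875
```

Request:
{"op": "carry_out", "data": {
  "deltas": [0.003, 0.005, -0.039, 0, 0, -0.06, 0.005, 0.009, -0.079, 0, 0, -0.11, 0.008, 0.014, -0.118, 0, 0, -0.17, 0.017, 0.042, -0.119, 0, 0, -0.33, 0.025, 0.071, -0.119, 0, 0, -0.5]
}}

```text
time: 5.42
eef_pos: [0.5029, 0.2998, 0.2286]
tcp_rot: [0.919, 0.395, -0.002, 0.0]
contact_force: [0.0, 0.5, -2.9]
opening: 0.091
finger_force: 107.5
```

Request:
{"op": "carry_out", "data": {
  "deltas": [-0.006, 0.029, -0.001, 0, 0, -0.16, -0.013, 0.058, -0.001, 0, 0, -0.33, -0.019, 0.087, -0.002, 0, 0, -0.5, -0.025, 0.116, -0.002, 0, 0, -0.66, -0.032, 0.145, -0.002, 0, 0, -0.83]
}}

```text
time: 6.05
eef_pos: [0.5851, 0.1759, 0.2294]
tcp_rot: [0.682, 0.731, -0.002, -0.001]
contact_force: [0.2, 0.1, -1.4]
opening: 0.096
finger_force: 108.4
```

Request:
{"op": "carry_out", "data": {
  "deltas": [-0.026, 0.015, -0.001, 0, 0, -0.16, -0.051, 0.03, -0.001, 0, 0, -0.33, -0.077, 0.045, -0.002, 0, 0, -0.49, -0.103, 0.06, -0.002, 0, 0, -0.66, -0.128, 0.075, -0.002, 0, 0, -0.83]
}}

```text
time: 6.68
eef_pos: [0.6683, 0.0531, 0.2312]
tcp_rot: [0.329, 0.944, -0.001, -0.002]
contact_force: [-0.0, 0.5, -1.8]
opening: 0.095
finger_force: 108.4
```

Run:
```python
from plan import *
held();s=ctrl.get_state();print(s["eef_pos"],heading())
p,d=cam("wrist");save("w3",p)
P=wcloud(d).reshape(-1,3);r=R.from_quat(s["tcp_rot"]);Q=r.apply(P)+s["eef_pos"]
k=(np.hypot(Q[:,0]-.575,Q[:,1]-.129)<.02)&(Q[:,2]>.18)&(Q[:,2]<.21);h=Q[k]
if k.sum()>3:print("head",k.sum(),h.min(0),h.max(0),(h.min(0)+h.max(0))/2,"tool",P[k].min(0),P[k].max(0))
```

```text
held n 23520 centre [0.0615 0.0006] tilt dz/dx,dz/dy [ 0.0072 -0.0005] top z at centre 0.0029 ext [ 0.026 -0.037  0.   ] [0.098 0.038 0.006]
[0.67010376 0.04954809 0.23118564] 141.65611347399636
head 995 [0.56809508 0.1220007  0.1876388 ] [0.58602167 0.13934286 0.19758036] [0.57705838 0.13067178 0.19260958] tool [ 0.11442563 -0.00226494  0.03351265] [0.13169415 0.01495697 0.04348381]
```

View pics/w3.png

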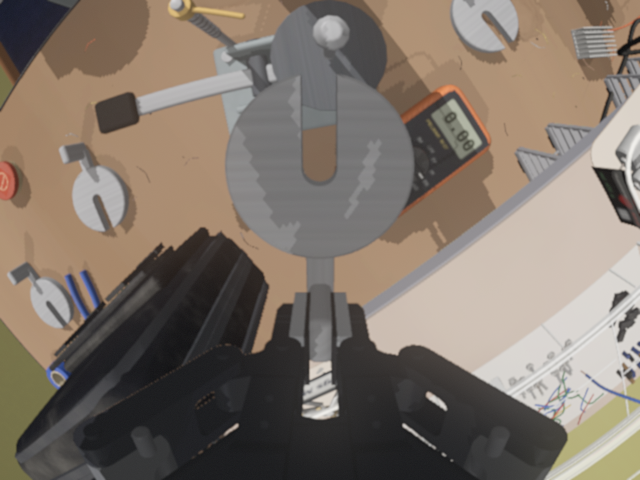

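Request:
{"op": "carry_out", "data": {
  "deltas": [-0.001, 0.002, 0.02, 0, 0, 0, -0.001, 0.002, 0.045, 0, 0, 0, -0.001, 0.002, 0.07, 0, 0, 0, -0.001, 0.002, 0.084, 0, 0, 0, -0.001, 0.002, 0.084, 0, 0, 0]
}}

```text
time: 7.4
eef_pos: [0.6692, 0.0558, 0.1475]
tcp_rot: [0.332, 0.943, -0.001, -0.002]
contact_force: [0.2, -0.1, -1.5]
opening: 0.093
finger_force: 108.4
```

```bash
cat >> plan.py <<'E'
def look():
    held();s=ctrl.get_state();p,d=cam("wrist");P=wcloud(d).reshape(-1,3);r=R.from_quat(s["tcp_rot"]);Q=r.apply(P)+s["eef_pos"]
    k=(np.hypot(Q[:,0]-.5768,Q[:,1]-.1302)<.02)&(Q[:,2]>.18)&(Q[:,2]<.21);h=P[k]
    if k.sum()>30:print("head",k.sum(),"tool mid",((h.min(0)+h.max(0))/2).round(4),"world",((Q[k].min(0)+Q[k].max(0))/2).round(4))
    print(s["time"],np.round(s["eef_pos"],4),round(heading(),2),"F",np.round(s["contact_force"],1),s["opening"],np.round(R.from_quat(s["tcp_rot"]).as_matrix()[:,2],4))
    return p
E
python3 - <<'E'
from plan import *
look()
E
```

```text
held n 13973 centre [0.0589 0.0006] tilt dz/dx,dz/dy [0.2286 0.0014] top z at centre 0.005 ext [ 0.03  -0.037  0.   ] [0.12  0.039 0.021]
head 436 tool mid [ 1.126e-01  1.000e-04 -4.130e-02] world [0.5817 0.1272 0.1909]
7.45 [0.6703 0.0556 0.1494] 141.23 F [ 0.5 -0.4 -1.7] 0.09254853619638091 [-1.6e-03  2.0e-04 -1.0e+00]
```

Request:
{"op": "carry_out", "data": {
  "deltas": [0.012, 0, 0, 0, 0, 0, 0.026, 0, 0, 0, 0, 0, 0.04, 0, 0, 0, 0, 0, 0.052, 0, 0, 0, 0, 0, 0.058, 0, 0, 0, 0, 0]
}}

```text
time: 8.12
eef_pos: [0.6248, 0.0921, 0.1504]
tcp_rot: [0.332, 0.943, -0.0, -0.0]
contact_force: [1.0, 0.5, -2.0]
opening: 0.095
finger_force: 108.5
```

Request:
{"op": "carry_out", "data": {
  "deltas": [0, 0, 0, 0, 0, 0, 0.002, 0, 0, 0, 0, 0, 0.004, 0, 0, 0, 0, 0]
}}

```text
time: 8.5
eef_pos: [0.6227, 0.0936, 0.1503]
tcp_rot: [0.332, 0.943, -0.0, 0.0]
contact_force: [-0.5, 0.4, -1.9]
opening: 0.095
finger_force: 108.5
```

Run:
```python
from plan import *
p=look();save("w4",p[:400])
```

```text
held n 20944 centre [0.0616 0.0006] tilt dz/dx,dz/dy [ 0.0065 -0.0008] top z at centre 0.0029 ext [ 0.026 -0.037  0.   ] [0.098 0.039 0.006]
head 3095 tool mid [ 0.0588  0.0004 -0.0426] world [0.5768 0.1308 0.1929]
8.55 [0.6225 0.0938 0.1502] 141.21 F [-0.1 -0.  -2.6] 0.09456083123783192 [-3.e-04  1.e-04 -1.e+00]
```

View pics/w4.png

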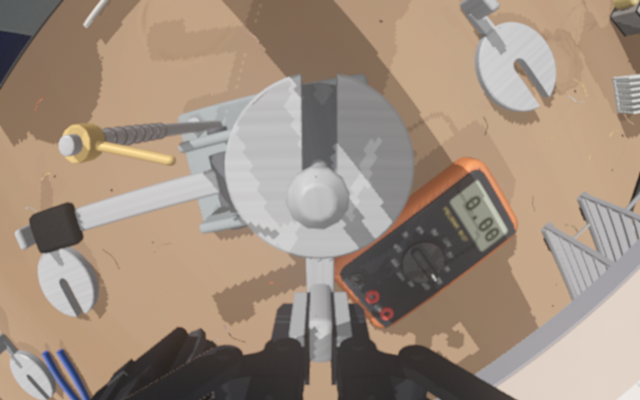

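The stem head is centred over the slot's inner end (319,195), and the disc centre is 2.8 mm past it. I'll back off 3 mm, lower and release.

Request:
{"op": "carry_out", "data": {
  "deltas": [-0.003, 0, 0, 0, 0, 0, -0.003, 0, 0.003, 0, 0, 0, -0.003, 0, 0.006, 0, 0, 0, -0.003, 0, 0.007, 0, 0, 0, -0.003, 0, 0.007, 0, 0, 0]
}}

```text
time: 9.22
eef_pos: [0.6248, 0.092, 0.1434]
tcp_rot: [0.332, 0.943, -0.0, -0.0]
contact_force: [-0.9, 0.3, -0.5]
opening: 0.094
finger_force: 108.7
```

Request:
{"op": "carry_out", "data": {
  "deltas": [0, 0, 0.001, 0, 0, 0, 0, 0, 0.001, 0, 0, 0]
}}

```text
time: 9.48
eef_pos: [0.625, 0.092, 0.143]
tcp_rot: [0.332, 0.943, 0.0, 0.0]
contact_force: [-1.1, 0.6, 1.2]
opening: 0.095
finger_force: 109.1
```

Request:
{"op": "carry_out", "data": {
  "deltas": [0, 0, 0, 0, 0, 0, 0, 0, 0, 0, 0, 0, 0, 0, 0, 0, 0, 0],
  "grip": 35
}}

```text
time: 9.85
eef_pos: [0.625, 0.092, 0.1423]
tcp_rot: [0.332, 0.943, 0.0, 0.0]
contact_force: [-0.5, -1.3, -0.2]
opening: 0.345
finger_force: 0.0
```

Request:
{"op": "carry_out", "data": {
  "deltas": [0, 0, -0.03, 0, 0, 0, 0, 0, -0.06, 0, 0, 0, 0, 0, -0.1, 0, 0, 0, 0, 0, -0.1, 0, 0, 0]
}}

```text
time: 10.35
eef_pos: [0.6272, 0.092, 0.2473]
tcp_rot: [0.332, 0.943, 0.001, 0.004]
contact_force: [0.1, 0.4, 0.3]
opening: 0.351
finger_force: 0.0
```

Run:
```python
from plan import *
np.set_printoptions(precision=4,suppress=True)
s=ctrl.get_state();p,d=cam("wrist");save("w5",p)
Q=R.from_quat(s["tcp_rot"]).apply(wcloud(d).reshape(-1,3))+s["eef_pos"]
r=np.hypot(*(Q[:,:2]-[.577,.1306]).T);k=(r>.015)&(r<.045)&(Q[:,2]>.13)&(Q[:,2]<.155);q=Q[k]
A=np.c_[q[:,:2]-[.577,.1306],np.ones(len(q))];print(np.linalg.lstsq(A,q[:,2],rcond=None)[0],(q.min(0)+q.max(0))/2,np.percentile(q[:,2],[2,50,98]))
p,d=cam("top");P=cloud("top",d);np.savez("top1.npz",p=p,d=d)
for w_ in weights([(.5086,-.148),(.5464,-.332),(.6195,.303)],P,p):print(*w_)
Q=P.reshape(-1,3);r=np.hypot(*(Q[:,:2]-[.577,.1306]).T);k=(r>.015)&(r<.036)&(Q[:,2]>.13)&(Q[:,2]<.16);print(np.median(Q[k][:,2]),np.round(s["eef_pos"],4),heading())
```

```text
[-0.0004  0.0008  0.1403] [0.578  0.1312 0.1366] [0.1385 0.1404 0.1419]
[ 0.5087 -0.1479] [ 0.4524 -0.1274] 0.0600122290723858 160.00759035835543 24
[ 0.5458 -0.3326] [ 0.4859 -0.326 ] 0.06030626728981653 173.68607882625773 31
[0.6193 0.3028] [0.5594 0.2965] 0.06025026193897726 185.99087488736217 29
nan [0.6272 0.092  0.2473] 141.2231866824206
  return _methods._mean(a, axis=axis, dtype=dtype,
  ret = ret.dtype.type(ret / rcount)
```

View pics/w5.png

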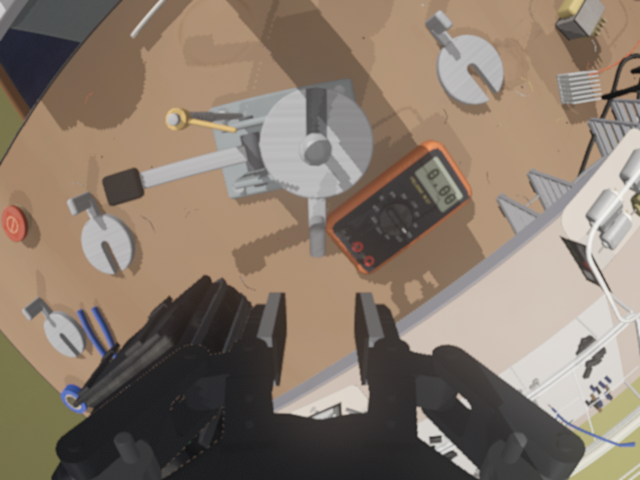

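Weight 1 is flat and home: head at (316,149), disc concentric with the plate. Next is the left-back weight, going to lug direction 24°.

Run:
```python
from plan import *
plan([(.559,.2965,.22,186),(.559,.2965,.05,186),(.559,.2965,.013,186),(.559,.2965,.013,186)])
```

```text
[.036, .024, .004, 0, 0, -.16, .072, .047, .009, 0, 0, -.31, .108, .071, .013, 0, 0, -.47, .144, .095, .018, 0, 0, -.63, .179, .118, .022, 0, 0, -.78]
[0, 0, .057, 0, 0, 0, 0, 0, .114, 0, 0, 0, 0, 0, .17, 0, 0, 0, 0, 0, .207, 0, 0, 0, 0, 0, .207, 0, 0, .0]
end [0.5593 0.2961 0.0132] -174.1 1.25
```

Request:
{"op": "carry_out", "data": {
  "deltas": [0.036, 0.024, 0.004, 0, 0, -0.16, 0.072, 0.047, 0.009, 0, 0, -0.31, 0.108, 0.071, 0.013, 0, 0, -0.47, 0.144, 0.095, 0.018, 0, 0, -0.63, 0.179, 0.118, 0.022, 0, 0, -0.78],
  "grip": 60
}}

```text
time: 11.08
eef_pos: [0.5575, 0.297, 0.2174]
tcp_rot: [-0.054, 0.999, -0.001, -0.002]
contact_force: [0.7, 0.4, 0.8]
opening: 0.602
finger_force: 0.0
```

Request:
{"op": "carry_out", "data": {
  "deltas": [0, 0, 0.05, 0, 0, 0, 0, 0, 0.107, 0, 0, 0, 0, 0, 0.165, 0, 0, 0, 0, 0, 0.2, 0, 0, 0, 0, 0, 0.207, 0, 0, 0]
}}

```text
time: 11.7
eef_pos: [0.5551, 0.2947, 0.0078]
tcp_rot: [-0.052, 0.999, -0.001, -0.005]
contact_force: [-0.6, -0.1, -0.1]
opening: 0.601
finger_force: 0.0
```

Run:
```python
from plan import *
s=ctrl.get_state();print(s["eef_pos"],heading(),s["contact_force"])
p,d=cam("wrist");P=wcloud(d).reshape(-1,3)
k=(P[:,2]<-.02)&(P[:,2]>-.04)&(abs(P[:,0])<.03)&(abs(P[:,1])<.03);
print("lug top in tool",k.sum(),np.percentile(P[k],[5,50,95],axis=0) if k.any() else 0)
```

```text
[0.55514554 0.29465173 0.00783275] 185.90887201413273 [-0.62286251 -0.12359694 -0.09955658]
lug top in tool 3703 [[-0.01101138 -0.02805244 -0.03959722]
 [ 0.00243686  0.00394158 -0.03229402]
 [ 0.01017067  0.02812091 -0.02162714]]
```

Request:
{"op": "carry_out", "data": {
  "deltas": [0, 0, 0, 0, 0, 0, 0, 0, 0, 0, 0, 0]
}}

```text
time: 12.0
eef_pos: [0.5608, 0.2966, 0.0157]
tcp_rot: [-0.052, 0.999, 0.001, 0.002]
contact_force: [0.5, 0.4, 0.7]
opening: 0.6
finger_force: 0.0
```

Request:
{"op": "carry_out", "data": {
  "deltas": [0, 0, 0, 0, 0, 0, 0, 0, 0, 0, 0, 0, 0, 0, 0, 0, 0, 0, 0, 0, 0, 0, 0, 0, 0, 0, 0, 0, 0, 0],
  "grip": 0
}}

```text
time: 12.62
eef_pos: [0.5598, 0.2964, 0.0143]
tcp_rot: [-0.052, 0.999, 0.0, 0.001]
contact_force: [-0.5, -0.1, 5.6]
opening: 0.092
finger_force: 108.0
```

Request:
{"op": "carry_out", "data": {
  "deltas": [0, 0, -0.02, 0, 0, 0, 0, 0, -0.06, 0, 0, 0, 0, 0, -0.11, 0, 0, 0, 0, 0, -0.16, 0, 0, 0, 0, 0, -0.21, 0, 0, 0]
}}

```text
time: 13.25
eef_pos: [0.5583, 0.2957, 0.2246]
tcp_rot: [-0.052, 0.999, -0.0, -0.001]
contact_force: [0.8, 0.8, -2.3]
opening: 0.095
finger_force: 107.4
```

Run:
```python
from plan import *
s=ctrl.get_state();print(s["eef_pos"],heading(),s["wrist_torque"])
r=.060;c=np.array([.577,.1306]);u=np.array([np.cos(np.radians(24)),np.sin(np.radians(24))]);h=c+.0605*u;st=h+.058*u;print("home",h,"start",st)
plan([(.575,.29,.24,170),(*st,.245,24)])
```

```text
[0.55825088 0.2956514  0.22459742] 185.9089915187819 [ 0.03652982  0.06307712 -0.02788329]
home [0.6322695  0.15520757] start [0.68525514 0.17879829]
[-.008, -.004, -.008, 0, 0, .14, -.016, -.007, -.015, 0, 0, .28, -.023, -.015, -.016, 0, 0, .45, -.029, -.024, -.016, 0, 0, .62, -.036, -.032, -.016, 0, 0, .79]
[-.01, -.001, -.001, 0, 0, .17, -.02, -.002, -.001, 0, 0, .34, -.031, -.003, -.001, 0, 0, .51, -.041, -.004, -.002, 0, 0, .68, -.052, -.005, -.002, 0, 0, .85]
[-.008, .006, 0, 0, 0, .17, -.015, .014, -.001, 0, 0, .34, -.023, .021, -.001, 0, 0, .51, -.031, .028, -.002, 0, 0, .68, -.038, .035, -.002, 0, 0, .85]
[0, .011, 0, 0, 0, .17, 0, .021, -.001, 0, 0, .34]
end [0.6851 0.1786 0.2455] 23.8 2.125
```

Request:
{"op": "carry_out", "data": {
  "deltas": [-0.008, -0.004, -0.008, 0, 0, 0.14, -0.016, -0.007, -0.015, 0, 0, 0.28, -0.023, -0.015, -0.016, 0, 0, 0.45, -0.029, -0.024, -0.016, 0, 0, 0.62, -0.036, -0.032, -0.016, 0, 0, 0.79]
}}

```text
time: 13.88
eef_pos: [0.5977, 0.2674, 0.2389]
tcp_rot: [0.339, 0.941, -0.001, -0.001]
contact_force: [-0.1, -0.9, -1.3]
opening: 0.091
finger_force: 107.5
```

Request:
{"op": "carry_out", "data": {
  "deltas": [-0.01, -0.001, -0.001, 0, 0, 0.17, -0.02, -0.002, -0.001, 0, 0, 0.34, -0.031, -0.003, -0.001, 0, 0, 0.51, -0.041, -0.004, -0.002, 0, 0, 0.68, -0.052, -0.005, -0.002, 0, 0, 0.85]
}}

```text
time: 14.5
eef_pos: [0.6349, 0.2308, 0.241]
tcp_rot: [0.697, 0.717, -0.0, -0.0]
contact_force: [-0.3, -1.1, -3.2]
opening: 0.094
finger_force: 107.5
```

Request:
{"op": "carry_out", "data": {
  "deltas": [-0.008, 0.006, 0, 0, 0, 0.17, -0.015, 0.014, -0.001, 0, 0, 0.34, -0.023, 0.021, -0.001, 0, 0, 0.51, -0.031, 0.028, -0.002, 0, 0, 0.68, -0.038, 0.035, -0.002, 0, 0, 0.85]
}}

```text
time: 15.12
eef_pos: [0.6713, 0.1939, 0.243]
tcp_rot: [0.931, 0.366, -0.0, -0.0]
contact_force: [-0.8, 0.1, -2.4]
opening: 0.095
finger_force: 107.5
```

Request:
{"op": "carry_out", "data": {
  "deltas": [0, 0.011, 0, 0, 0, 0.17, 0, 0.021, -0.001, 0, 0, 0.34, 0, 0.021, -0.001, 0, 0, 0.34, 0, 0.021, -0.001, 0, 0, 0.34]
}}

```text
time: 15.62
eef_pos: [0.6856, 0.1792, 0.2441]
tcp_rot: [0.978, 0.207, -0.0, -0.0]
contact_force: [-0.5, 0.3, -1.6]
opening: 0.093
finger_force: 107.3
```

```bash
cat >> plan.py <<'E'
def state():
    s=ctrl.get_state();print(round(s["time"],2),np.round(s["eef_pos"],4),round(heading(),2),"F",np.round(s["contact_force"],1),round(s["opening"],3));return s
def discfit(c0,zlo,zhi,n="top",excl=None):
    """fit 38 mm circle to grey points at given height in a fixed camera; also lug direction"""
    from scipy.optimize import minimize
    p,d=cam(n);Q=cloud(n,d).reshape(-1,3);c0=np.array(c0)
    k=(np.hypot(*(Q[:,:2]-c0).T)<.06)&(Q[:,2]>zlo)&(Q[:,2]<zhi);q=Q[k]
    f=lambda c:-np.sum(np.clip((0.0395-np.hypot(*(q[:,:2]-c).T))/0.003,0,1))
    c=minimize(f,c0,method="Nelder-Mead",options=dict(initial_simplex=[c0,c0+[.008,0],c0+[0,.008]])).x
    i=np.hypot(*(q[:,:2]-c).T)<.034;A=np.c_[q[i,:2]-c,np.ones(i.sum())];co=np.linalg.lstsq(A,q[i,2],rcond=None)[0]
    print(n,"disc",len(q),c.round(4),"slope,z",co.round(4));return p,q,c
E
python3 - <<'E'
from plan import *
s=state()
for n in("top","scene"):discfit((.63,.155),.225,.26,n)
state()
E
```

```text
15.62 [0.6856 0.1792 0.2441] 23.91 F [-0.5  0.3 -1.6] 0.093
top disc 268 [0.6313 0.15  ] slope,z [ 0.0077 -0.0135  0.2419]
scene disc 478 [0.627  0.1527] slope,z [0.0211 0.031  0.2409]
15.72 [0.6856 0.1794 0.2442] 23.87 F [ 0.  -0.1 -1.9] 0.1
```

Request:
{"op": "carry_out", "data": {
  "deltas": [0, 0, 0.02, 0, 0, 0, 0, 0, 0.045, 0, 0, 0, 0, 0, 0.07, 0, 0, 0, 0, 0, 0.083, 0, 0, 0, 0, 0, 0.083, 0, 0, 0]
}}

```text
time: 16.35
eef_pos: [0.6849, 0.179, 0.159]
tcp_rot: [0.979, 0.206, -0.002, -0.0]
contact_force: [0.2, 0.3, -2.2]
opening: 0.092
finger_force: 107.4
```

Request:
{"op": "carry_out", "data": {
  "deltas": [-0.01, 0, 0, 0, 0, 0, -0.024, 0, 0, 0, 0, 0, -0.038, 0, 0, 0, 0, 0, -0.05, 0, 0, 0, 0, 0, -0.057, 0, 0, 0, 0, 0]
}}

```text
time: 16.98
eef_pos: [0.6333, 0.1557, 0.1618]
tcp_rot: [0.979, 0.206, 0.0, 0.0]
contact_force: [-0.3, 1.0, -2.6]
opening: 0.096
finger_force: 107.4
```

Request:
{"op": "carry_out", "data": {
  "deltas": [-0.001, 0, 0, 0, 0, 0, -0.003, 0, 0, 0, 0, 0, -0.005, 0, 0, 0, 0, 0, -0.005, 0, 0, 0, 0, 0]
}}

```text
time: 17.48
eef_pos: [0.6293, 0.1541, 0.1612]
tcp_rot: [0.979, 0.206, -0.0, -0.0]
contact_force: [-0.4, -0.1, -3.1]
opening: 0.097
finger_force: 107.4
```

Run:
```python
from plan import *
s=state();print(s["wrist_torque"])
for n in("top","scene"):p,q,c=discfit((.577,.1306),.15,.17,n);save("p2"+n,cv2.resize(p[180:280,220:340] if n=="top" else p[150:260,220:350],None,fx=4,fy=4,interpolation=cv2.INTER_CUBIC))
```

```text
17.48 [0.6293 0.1541 0.1612] 23.77 F [-0.4 -0.1 -3.1] 0.097
[ 0.09008764 -0.07723564 -0.02931048]
top disc 223 [0.5841 0.1028] slope,z [0.0023 0.0423 0.1587]
scene disc 433 [0.5712 0.1275] slope,z [0.0176 0.0095 0.1584]
```

View pics/p2scene.png

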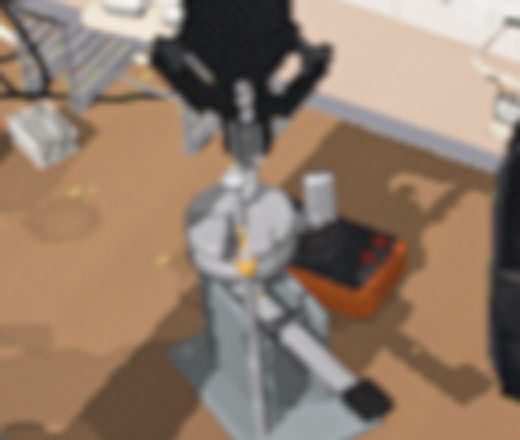

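The scene crop shows the disc on the stem under the head, with the lug at the back. I'll push to feel the end of the slot.

Request:
{"op": "carry_out", "data": {
  "deltas": [-0.001, 0, 0, 0, 0, 0, -0.002, 0, 0, 0, 0, 0, -0.003, 0, 0, 0, 0, 0, -0.003, 0, 0, 0, 0, 0]
}}

```text
time: 18.08
eef_pos: [0.6281, 0.1535, 0.1619]
tcp_rot: [0.979, 0.206, 0.003, -0.0]
contact_force: [5.4, 1.8, -4.3]
opening: 0.097
finger_force: 107.3
```

Request:
{"op": "carry_out", "data": {
  "deltas": [0.003, 0, 0, 0, 0, 0, 0.005, 0, 0.002, 0, 0, 0, 0.005, 0, 0.005, 0, 0, 0, 0.005, 0, 0.007, 0, 0, 0, 0.005, 0, 0.007, 0, 0, 0]
}}

```text
time: 18.7
eef_pos: [0.631, 0.1548, 0.1556]
tcp_rot: [0.979, 0.206, -0.0, 0.0]
contact_force: [-1.5, -0.4, 3.9]
opening: 0.094
finger_force: 108.7
```

Request:
{"op": "carry_out", "data": {
  "deltas": [0, 0, 0, 0, 0, 0, 0, 0, 0, 0, 0, 0, 0, 0, 0, 0, 0, 0],
  "grip": 35
}}

```text
time: 19.08
eef_pos: [0.631, 0.1548, 0.1539]
tcp_rot: [0.979, 0.206, -0.0, -0.0]
contact_force: [0.2, 0.2, -0.2]
opening: 0.348
finger_force: 0.0
```

Request:
{"op": "carry_out", "data": {
  "deltas": [0, 0, -0.03, 0, 0, 0, 0, 0, -0.06, 0, 0, 0, 0, 0, -0.1, 0, 0, 0, 0, 0, -0.1, 0, 0, 0]
}}

```text
time: 19.58
eef_pos: [0.6333, 0.1551, 0.2592]
tcp_rot: [0.979, 0.206, 0.004, 0.001]
contact_force: [0.1, -0.8, -0.2]
opening: 0.349
finger_force: 0.0
```

Run:
```python
from plan import *
state()
for n in("top","scene"):p,q,c=discfit((.577,.1306),.145,.166,n)
p,d=cam("top");P=cloud("top",d)
for w_ in weights([(.5086,-.148),(.5464,-.332)],P,p):print(*w_)
plan([(.55,.14,.26,100),(.48,.0,.26,160),(.4525,-.1275,.2,160),(.4525,-.1275,.015,160)],dang=9.5)
```

```text
19.57 [0.6333 0.1551 0.2592] 23.77 F [ 0.1 -0.8 -0.2] 0.349
top disc 317 [0.5768 0.1273] slope,z [0.0066 0.0015 0.1545]
scene disc 415 [0.5728 0.1281] slope,z [0.0044 0.0127 0.1533]
[ 0.50860792 -0.14775212] [ 0.45245363 -0.12741056] 0.0597250684859138 160.08737841242203 23
[ 0.54637726 -0.33282947] [ 0.48558692 -0.32585086] 0.06118959378999376 173.451224763875 31
[-.009, -.002, -.001, 0, 0, -.15, -.018, -.004, -.002, 0, 0, -.3, -.027, -.006, -.002, 0, 0, -.44, -.035, -.008, -.003, 0, 0, -.59, -.044, -.01, -.004, 0, 0, -.74]
[-.005, -.008, -.001, 0, 0, -.15, -.01, -.016, -.001, 0, 0, -.29, -.015, -.023, -.002, 0, 0, -.44, -.02, -.031, -.003, 0, 0, -.59, -.043, -.032, -.003, 0, 0, -.74]
[-.016, -.015, 0, 0, 0, -.15, -.032, -.031, 0, 0, 0, -.3, -.047, -.047, 0, 0, 0, -.45, -.063, -.063, 0, 0, 0, -.6, -.079, -.079, 0, 0, 0, -.75]
[-.001, -.022, 0, 0, 0, -.15, -.013, -.064, .02, 0, 0, -.15, -.025, -.105, .04, 0, 0, -.15, -.038, -.147, .06, 0, 0, -.15, -.038, -.147, .106, 0, 0, -.15]
[0, 0, .047, 0, 0, 0, 0, 0, .093, 0, 0, 0, 0, 0, .139, 0, 0, .0]
end [ 0.4526 -0.1276  0.0152] 160.1 2.875
```

Request:
{"op": "carry_out", "data": {
  "deltas": [-0.009, -0.002, -0.001, 0, 0, -0.15, -0.018, -0.004, -0.002, 0, 0, -0.3, -0.027, -0.006, -0.002, 0, 0, -0.44, -0.035, -0.008, -0.003, 0, 0, -0.59, -0.044, -0.01, -0.004, 0, 0, -0.74]
}}

```text
time: 20.35
eef_pos: [0.5855, 0.1461, 0.2557]
tcp_rot: [0.837, 0.548, -0.002, -0.001]
contact_force: [-0.1, 0.4, -0.1]
opening: 0.354
finger_force: 0.0
```

Request:
{"op": "carry_out", "data": {
  "deltas": [-0.005, -0.008, -0.001, 0, 0, -0.15, -0.01, -0.016, -0.001, 0, 0, -0.29, -0.015, -0.023, -0.002, 0, 0, -0.44, -0.02, -0.031, -0.003, 0, 0, -0.59, -0.043, -0.032, -0.003, 0, 0, -0.74]
}}

```text
time: 20.98
eef_pos: [0.5389, 0.1203, 0.2589]
tcp_rot: [0.581, 0.814, -0.001, -0.002]
contact_force: [0.0, -1.1, 0.3]
opening: 0.35
finger_force: 0.0
```

Request:
{"op": "carry_out", "data": {
  "deltas": [-0.016, -0.015, 0, 0, 0, -0.15, -0.032, -0.031, 0, 0, 0, -0.3, -0.047, -0.047, 0, 0, 0, -0.45, -0.063, -0.063, 0, 0, 0, -0.6, -0.079, -0.079, 0, 0, 0, -0.75]
}}

```text
time: 21.6
eef_pos: [0.4891, 0.0194, 0.259]
tcp_rot: [0.243, 0.97, -0.0, -0.002]
contact_force: [0.4, -0.8, 0.4]
opening: 0.352
finger_force: 0.0
```

Request:
{"op": "carry_out", "data": {
  "deltas": [-0.001, -0.022, 0, 0, 0, -0.15, -0.013, -0.064, 0.02, 0, 0, -0.15, -0.025, -0.105, 0.04, 0, 0, -0.15, -0.038, -0.147, 0.06, 0, 0, -0.15, -0.038, -0.147, 0.1, 0, 0, -0.15],
  "grip": 60
}}

```text
time: 22.22
eef_pos: [0.4535, -0.1301, 0.1604]
tcp_rot: [0.175, 0.985, -0.0, 0.001]
contact_force: [0.7, 0.5, -0.2]
opening: 0.597
finger_force: 0.0
```

Run:
```python
from plan import *
state();p,d=cam("top");P=cloud("top",d)
for w_ in weights([(.5086,-.148),(.5464,-.332)],P,p):print(*w_)
plan([(.4525,-.1275,.06,160),(.4525,-.1275,.015,160)])
```

```text
22.23 [ 0.4535 -0.1301  0.1604] 159.89 F [ 0.7  0.5 -0.2] 0.597
[ 0.5086 -0.148 ] [nan nan] nan nan 0
[ 0.54582216 -0.33254002] [ 0.48611466 -0.32620987] 0.06004211957686962 173.9481441589917 30
[-.002, 0, .047, 0, -.01, 0, -.004, 0, .093, 0, -.01, 0, -.005, 0, .138, 0, -.01, .0]
end [ 0.4527 -0.1279  0.0153] 159.9 0.375h.py:25: RuntimeWarning: Mean of empty slice.
  m=l[:,:2].mean(0);v=m-c;out.append((c,m,np.hypot(*v),np.degrees(np.arctan2(v[1],v[0]))%360,len(l)))
  ret = um.true_divide(
```

Request:
{"op": "carry_out", "data": {
  "deltas": [0, 0, 0.05, 0, 0, 0, 0, 0, 0.1, 0, 0, 0, 0, 0, 0.135, 0, 0, 0, 0, 0, 0.146, 0, 0, 0, 0, 0, 0.146, 0, 0, 0]
}}

```text
time: 22.9
eef_pos: [0.4534, -0.1271, 0.015]
tcp_rot: [0.172, 0.985, 0.0, -0.001]
contact_force: [0.2, 0.2, 0.5]
opening: 0.598
finger_force: 0.0
```

Request:
{"op": "carry_out", "data": {
  "deltas": [0, 0, 0, 0, 0, 0, 0, 0, 0, 0, 0, 0, 0, 0, 0, 0, 0, 0, 0, 0, 0, 0, 0, 0, 0, 0, 0, 0, 0, 0],
  "grip": 0
}}

```text
time: 23.52
eef_pos: [0.4548, -0.128, 0.017]
tcp_rot: [0.172, 0.985, -0.0, 0.001]
contact_force: [-2.4, 0.9, 7.0]
opening: 0.093
finger_force: 107.6
```

Request:
{"op": "carry_out", "data": {
  "deltas": [0, 0, -0.02, 0, 0, 0, 0, 0, -0.06, 0, 0, 0, 0, 0, -0.11, 0, 0, 0, 0, 0, -0.17, 0, 0, 0, 0, 0, -0.23, 0, 0, 0]
}}

```text
time: 24.15
eef_pos: [0.4529, -0.1271, 0.2467]
tcp_rot: [0.173, 0.985, 0.0, -0.001]
contact_force: [0.9, -1.4, -1.9]
opening: 0.089
finger_force: 107.5
```

Run:
```python
from plan import *
state()
discfit((.508,-.148),.21,.27);state()
c=np.array([.577,.1306]);u=np.array([np.cos(np.radians(87)),np.sin(np.radians(87))]);h=c+.060*u;st=h+.059*u;print("home",h,"start",st)
plan([(.455,.02,.255,135),(.5,.18,.255,100),(*st,.255,87)])
```

```text
24.15 [ 0.4529 -0.1271  0.2467] 160.13 F [ 0.9 -1.4 -1.9] 0.089
top disc 0 [ 0.508 -0.148] slope,z [0. 0. 0.]
24.2 [ 0.4569 -0.129   0.2569] 160.15 F [ 4.  -0.5  4.8] 0.099
home [0.58014016 0.19051777] start [0.58322798 0.24943691]
[.017, .047, 0, 0, .02, .15, .035, .093, .001, 0, .02, .29, .052, .14, .001, 0, .02, .44, .055, .181, .001, 0, .02, .59, .058, .222, .001, 0, .02, .74]
[.031, .029, 0, 0, -.01, .16, .061, .057, 0, 0, -.01, .31, .072, .11, 0, 0, -.01, .42, .084, .163, 0, 0, -.01, .54]
end [0.583  0.2497 0.2553] 86.8 1.125
```

Run:
```python
from plan import *
p,d=cam("top");P=cloud("top",d);state();save("t2",cv2.resize(p[190:310,290:450],(800,600),interpolation=cv2.INTER_CUBIC))
Q=P.reshape(-1,3);k=(np.hypot(Q[:,0]-.51,Q[:,1]+.148)<.05);print(np.histogram(Q[k][:,2],[-.01,.005,.02,.05,.1,.2,.22,.24,.26,.3,.5]))
```

```text
24.25 [ 0.4572 -0.1292  0.2541] 160.14 F [-0.   0.2 -0.9] 0.089
(array([7, 0, 0, 0, 0, 0, 0, 0, 0, 2]), array([-0.01 ,  0.005,  0.02 ,  0.05 ,  0.1  ,  0.2  ,  0.22 ,  0.24 ,
        0.26 ,  0.3  ,  0.5  ]))
```

View pics/t2.png

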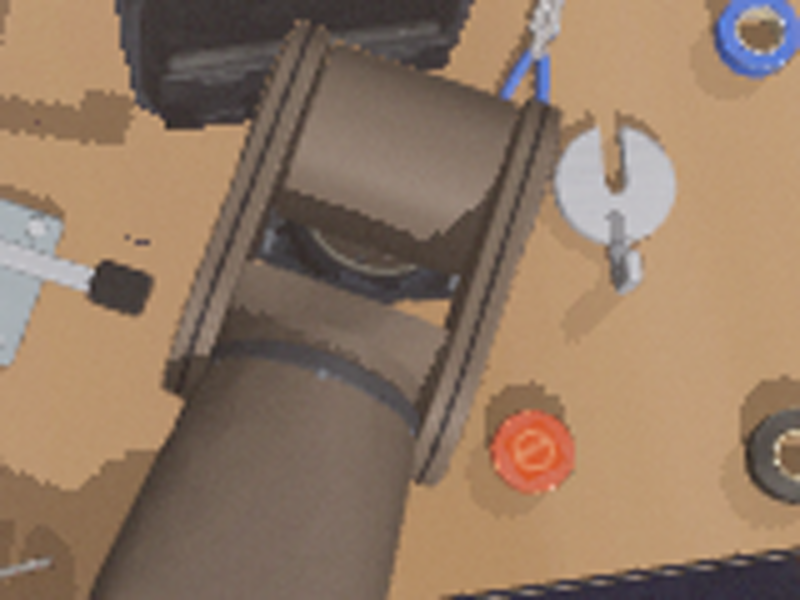

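The arm hides the held weight from the top camera, so I'll check with the scene camera.

Run:
```python
from plan import *
p,q,c=discfit((.513,-.149),.20,.27,"scene");s=state();print(s["finger_force"],s["wrist_torque"])
q2=q[np.hypot(*(q[:,:2]-c).T)<.036];print(np.percentile(q2[:,2],[5,50,95]) if len(q2) else 0)
```

```text
scene disc 365 [ 0.5081 -0.1522] slope,z [0.0416 0.0259 0.2496]
24.3 [ 0.4555 -0.1284  0.2499] 160.13 F [-0.2  0.2 -1.8] 0.092
107.67085433006287 [0.00023618 0.12770163 0.00385237]
[0.24151602 0.24929755 0.25210045]
```

Run:
```python
from plan import *
plan([(.455,.02,.255,135),(.5,.18,.255,100),(.5832,.2494,.255,87)],start=(.4528,-.1276,.245,160))
```

```text
[.016, .046, -.003, 0, 0, .15, .032, .093, -.007, 0, 0, .29, .048, .139, -.01, 0, 0, .44, .052, .181, -.01, 0, 0, .59, .055, .222, -.01, 0, 0, .74]
[.03, .029, 0, 0, 0, .15, .06, .057, 0, 0, 0, .31, .072, .11, 0, 0, 0, .42, .083, .163, 0, 0, 0, .53]
end [0.583  0.2489 0.255 ] 87.2 1.125
```

Request:
{"op": "carry_out", "data": {
  "deltas": [0.016, 0.046, -0.003, 0, 0, 0.15, 0.032, 0.093, -0.007, 0, 0, 0.29, 0.048, 0.139, -0.01, 0, 0, 0.44, 0.052, 0.181, -0.01, 0, 0, 0.59, 0.055, 0.222, -0.01, 0, 0, 0.74]
}}

```text
time: 24.92
eef_pos: [0.4761, 0.1016, 0.2529]
tcp_rot: [0.519, 0.855, -0.001, -0.002]
contact_force: [-0.1, -0.4, -2.4]
opening: 0.093
finger_force: 107.8
```

Request:
{"op": "carry_out", "data": {
  "deltas": [0.03, 0.029, 0, 0, 0, 0.15, 0.06, 0.057, 0, 0, 0, 0.31, 0.072, 0.11, 0, 0, 0, 0.42, 0.083, 0.163, 0, 0, 0, 0.53, 0.083, 0.163, 0, 0, 0, 0.53]
}}

```text
time: 25.55
eef_pos: [0.5834, 0.2508, 0.2501]
tcp_rot: [0.723, 0.691, -0.003, -0.002]
contact_force: [-1.5, 0.0, -2.3]
opening: 0.092
finger_force: 108.1
```

Request:
{"op": "carry_out", "data": {
  "deltas": [0, 0, 0, 0, 0, 0, 0, 0, 0, 0, 0, 0]
}}

```text
time: 25.8
eef_pos: [0.5822, 0.2486, 0.2549]
tcp_rot: [0.723, 0.691, -0.0, -0.0]
contact_force: [-0.4, -0.5, -2.1]
opening: 0.095
finger_force: 108.1
```

Run:
```python
from plan import *
state();e=(.580,.190)
for n in("top","scene"):discfit(e,.23,.27,n)
state()
```

```text
25.8 [0.5822 0.2486 0.2549] 87.34 F [-0.4 -0.5 -2.1] 0.095
top disc 577 [0.5796 0.1899] slope,z [-0.0096  0.0227  0.2498]
scene disc 526 [0.5762 0.1899] slope,z [-0.0006  0.0651  0.249 ]
25.9 [0.5826 0.2486 0.2558] 87.33 F [ 0.2  0.3 -1. ] 0.091
```

Request:
{"op": "carry_out", "data": {
  "deltas": [0, 0, 0.02, 0, 0, 0, 0, 0, 0.045, 0, 0, 0, 0, 0, 0.07, 0, 0, 0, 0, 0, 0.079, 0, 0, 0, 0, 0, 0.079, 0, 0, 0]
}}

```text
time: 26.52
eef_pos: [0.5825, 0.249, 0.1752]
tcp_rot: [0.723, 0.691, -0.001, -0.0]
contact_force: [-0.1, 0.2, -2.2]
opening: 0.09
finger_force: 108.0
```

Request:
{"op": "carry_out", "data": {
  "deltas": [0, 0, 0, 0, 0, 0, -0.01, 0, 0, 0, 0, 0, -0.024, 0, 0, 0, 0, 0, -0.038, 0, 0, 0, 0, 0, -0.05, 0, 0, 0, 0, 0]
}}

```text
time: 27.15
eef_pos: [0.5808, 0.198, 0.1764]
tcp_rot: [0.723, 0.69, -0.0, 0.0]
contact_force: [-0.1, -0.1, -2.0]
opening: 0.088
finger_force: 108.1
```

Request:
{"op": "carry_out", "data": {
  "deltas": [-0.005, 0, 0, 0, 0, 0, -0.008, 0, 0, 0, 0, 0, -0.01, 0, 0, 0, 0, 0, -0.012, 0, 0, 0, 0, 0, -0.012, 0, 0, 0, 0, 0]
}}

```text
time: 27.78
eef_pos: [0.5803, 0.1874, 0.1763]
tcp_rot: [0.723, 0.691, 0.0, -0.0]
contact_force: [-0.2, 0.1, -1.7]
opening: 0.091
finger_force: 108.1
```

Run:
```python
from plan import *
state();e=(.577,.1306)
for n in("top","scene"):discfit(e,.16,.18,n)
```

```text
27.77 [0.5803 0.1874 0.1763] 87.37 F [-0.2  0.1 -1.7] 0.091
top disc 471 [0.5777 0.1283] slope,z [-0.0019  0.0163  0.1713]
scene disc 487 [0.5748 0.1295] slope,z [0.0002 0.0461 0.1702]
```

Request:
{"op": "carry_out", "data": {
  "deltas": [-0.001, 0, 0, 0, 0, 0, -0.002, 0, 0, 0, 0, 0, -0.003, 0, 0, 0, 0, 0, -0.003, 0, 0, 0, 0, 0]
}}

```text
time: 28.38
eef_pos: [0.5802, 0.1843, 0.1763]
tcp_rot: [0.723, 0.691, -0.0, -0.0]
contact_force: [-0.2, 0.2, -2.4]
opening: 0.09
finger_force: 108.1
```

Request:
{"op": "carry_out", "data": {
  "deltas": [-0.001, 0, 0, 0, 0, 0, -0.002, 0, 0, 0, 0, 0, -0.003, 0, 0, 0, 0, 0, -0.003, 0, 0, 0, 0, 0]
}}

```text
time: 28.88
eef_pos: [0.5801, 0.1834, 0.1768]
tcp_rot: [0.723, 0.69, 0.002, -0.001]
contact_force: [0.2, 6.8, -1.9]
opening: 0.091
finger_force: 108.1
```

Request:
{"op": "carry_out", "data": {
  "deltas": [0.003, 0, 0, 0, 0, 0, 0.005, 0, 0.002, 0, 0, 0, 0.005, 0, 0.005, 0, 0, 0, 0.005, 0, 0.007, 0, 0, 0, 0.005, 0, 0.007, 0, 0, 0]
}}

```text
time: 29.5
eef_pos: [0.5804, 0.1862, 0.1703]
tcp_rot: [0.723, 0.691, -0.0, 0.0]
contact_force: [-2.0, 0.7, 3.7]
opening: 0.093
finger_force: 108.9
```

Contact with the stack below, so I'll release, rise and head for the last weight.

Request:
{"op": "carry_out", "data": {
  "deltas": [0, 0, 0, 0, 0, 0, 0, 0, 0, 0, 0, 0, 0, 0, 0, 0, 0, 0],
  "grip": 35
}}

```text
time: 29.88
eef_pos: [0.5803, 0.1863, 0.1691]
tcp_rot: [0.723, 0.691, -0.0, 0.0]
contact_force: [0.1, 0.9, -0.2]
opening: 0.354
finger_force: 0.0
```

Request:
{"op": "carry_out", "data": {
  "deltas": [0, 0, -0.03, 0, 0, 0, 0, 0, -0.06, 0, 0, 0, 0, 0, -0.095, 0, 0, 0, 0, 0, -0.095, 0, 0, 0]
}}

```text
time: 30.38
eef_pos: [0.5821, 0.1866, 0.2684]
tcp_rot: [0.723, 0.691, 0.003, 0.002]
contact_force: [0.2, 0.2, 0.7]
opening: 0.352
finger_force: 0.0
```

Run:
```python
from plan import *
state();e=(.577,.1306)
for n in("top","scene"):discfit(e,.157,.178,n)
p,d=cam("top");P=cloud("top",d);w_=weights([(.546,-.332)],P,p)[0];print(*w_)
c,l,_,a,_=w_
plan([(.50,.12,.27,115),(.46,-.02,.26,a),(*l,.16,a)],dang=9.5)
```

```text
30.38 [0.5821 0.1866 0.2684] 87.37 F [0.2 0.2 0.7] 0.352
top disc 527 [0.5774 0.1279] slope,z [0.0009 0.0095 0.1659]
scene disc 472 [0.5743 0.1277] slope,z [-0.0107  0.027   0.165 ]
[ 0.54577468 -0.33249473] [ 0.48597488 -0.32602631] 0.06014861797769005 173.82643280894538 30
[-.023, -.026, -.002, 0, 0, -.16, -.047, -.051, -.005, 0, 0, -.32, -.07, -.077, -.007, 0, 0, -.48, -.09, -.081, -.006, 0, 0, -.63, -.11, -.086, -.004, 0, 0, -.78]
[-.011, -.018, .001, 0, 0, -.14, -.022, -.036, .003, 0, 0, -.29, -.033, -.053, .004, 0, 0, -.44, -.044, -.071, .006, 0, 0, -.58, -.055, -.088, .007, 0, 0, -.73]
[-.01, -.051, .017, 0, 0, 0, -.019, -.101, .033, 0, 0, 0, -.029, -.151, .05, 0, 0, 0, -.039, -.202, .067, 0, 0, 0, -.049, -.252, .083, 0, 0, .0]
[-.01, -.05, .017, 0, 0, .0]
end [ 0.4864 -0.3261  0.1602] 173.9 2.0
```

Request:
{"op": "carry_out", "data": {
  "deltas": [-0.023, -0.026, -0.002, 0, 0, -0.16, -0.047, -0.051, -0.005, 0, 0, -0.32, -0.07, -0.077, -0.007, 0, 0, -0.48, -0.09, -0.081, -0.006, 0, 0, -0.63, -0.11, -0.086, -0.004, 0, 0, -0.78]
}}

```text
time: 31.15
eef_pos: [0.4881, 0.0798, 0.2664]
tcp_rot: [0.404, 0.915, -0.001, -0.001]
contact_force: [0.6, -1.0, 0.1]
opening: 0.352
finger_force: 0.0
```

Request:
{"op": "carry_out", "data": {
  "deltas": [-0.011, -0.018, 0.001, 0, 0, -0.14, -0.022, -0.036, 0.003, 0, 0, -0.29, -0.033, -0.053, 0.004, 0, 0, -0.44, -0.044, -0.071, 0.006, 0, 0, -0.58, -0.055, -0.088, 0.007, 0, 0, -0.73]
}}

```text
time: 31.78
eef_pos: [0.4596, -0.0198, 0.2591]
tcp_rot: [0.051, 0.999, 0.0, -0.002]
contact_force: [-0.8, -0.1, 0.2]
opening: 0.352
finger_force: 0.0
```

Request:
{"op": "carry_out", "data": {
  "deltas": [-0.01, -0.051, 0.017, 0, 0, 0, -0.019, -0.101, 0.033, 0, 0, 0, -0.029, -0.151, 0.05, 0, 0, 0, -0.039, -0.202, 0.067, 0, 0, 0, -0.049, -0.252, 0.083, 0, 0, 0]
}}

```text
time: 32.4
eef_pos: [0.4816, -0.2761, 0.1756]
tcp_rot: [0.054, 0.999, 0.001, -0.001]
contact_force: [0.6, 0.8, 0.1]
opening: 0.346
finger_force: 0.0
```

Request:
{"op": "carry_out", "data": {
  "deltas": [-0.01, -0.05, 0.017, 0, 0, 0, -0.01, -0.05, 0.017, 0, 0, 0, -0.01, -0.05, 0.017, 0, 0, 0],
  "grip": 60
}}

```text
time: 32.78
eef_pos: [0.4865, -0.325, 0.1597]
tcp_rot: [0.054, 0.999, 0.001, -0.001]
contact_force: [-0.7, 0.2, -0.5]
opening: 0.596
finger_force: 0.0
```

Run:
```python
from plan import *
s=state();p,d=cam("scene");w_=weights([(.543,-.332)],cloud("scene",d),p)[0];print(*w_)
p,d=cam("wrist");save("w6",p)
```

```text
32.77 [ 0.4865 -0.325   0.1597] 173.85 F [-0.7  0.2 -0.5] 0.596
[ 0.54361533 -0.33241446] [ 0.48190881 -0.32741826] 0.061908453096204116 175.3710171304523 42
```

View pics/w6.png

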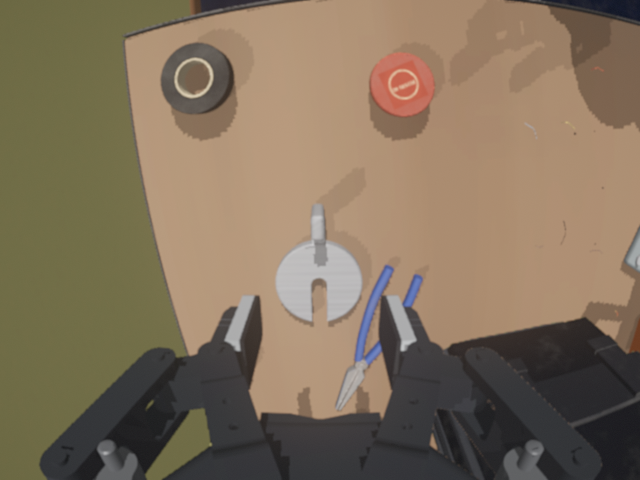

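The lug at (318,225) is centred and the pliers are clear at about 60 mm. Descend and grip.

Request:
{"op": "carry_out", "data": {
  "deltas": [0, 0, 0.05, 0, 0, 0, 0, 0, 0.1, 0, 0, 0, 0, 0, 0.135, 0, 0, 0, 0, 0, 0.146, 0, 0, 0, 0, 0, 0.146, 0, 0, 0],
  "grip": 45
}}

```text
time: 33.5
eef_pos: [0.4876, -0.3254, 0.0158]
tcp_rot: [0.053, 0.999, -0.0, 0.0]
contact_force: [0.4, 0.7, -0.3]
opening: 0.447
finger_force: 0.0
```

Request:
{"op": "carry_out", "data": {
  "deltas": [0, 0, 0, 0, 0, 0, 0, 0, 0, 0, 0, 0, 0, 0, 0, 0, 0, 0, 0, 0, 0, 0, 0, 0, 0, 0, 0, 0, 0, 0],
  "grip": 0
}}

```text
time: 34.12
eef_pos: [0.4886, -0.327, 0.0179]
tcp_rot: [0.053, 0.999, -0.001, 0.001]
contact_force: [-0.8, 0.3, 7.2]
opening: 0.09
finger_force: 108.1
```

Request:
{"op": "carry_out", "data": {
  "deltas": [0, 0, -0.02, 0, 0, 0, 0, 0, -0.06, 0, 0, 0, 0, 0, -0.11, 0, 0, 0, 0, 0, -0.17, 0, 0, 0, 0, 0, -0.23, 0, 0, 0]
}}

```text
time: 34.75
eef_pos: [0.4866, -0.3255, 0.2477]
tcp_rot: [0.053, 0.999, -0.0, -0.0]
contact_force: [2.0, -0.7, -1.8]
opening: 0.092
finger_force: 107.6
```

Request:
{"op": "carry_out", "data": {
  "deltas": [0, 0, -0.01, 0, 0, 0, 0, 0, -0.015, 0, 0, 0, 0, 0, -0.015, 0, 0, 0]
}}

```text
time: 35.12
eef_pos: [0.4864, -0.3252, 0.2581]
tcp_rot: [0.053, 0.999, 0.001, -0.002]
contact_force: [0.1, -0.2, -2.7]
opening: 0.087
finger_force: 107.7
```

Run:
```python
from plan import *
s=state();print(s["finger_force"]);discfit((.543,-.332),.22,.28,"scene")
c=np.array([.577,.1306]);u=np.array([np.cos(np.radians(150)),np.sin(np.radians(150))]);h=c+.060*u;st=h+.059*u;print("home",h,"start",st)
plan([(.43,-.03,.265,165),(*st,.265,150)],start=(.4865,-.3258,.2605,173.9))
```

```text
35.12 [ 0.4864 -0.3252  0.2581] 173.88 F [ 0.1 -0.2 -2.7] 0.087
107.7100682258606
scene disc 150 [ 0.5401 -0.3468] slope,z [0.058  0.0706 0.2504]
home [0.52503848 0.1606    ] start [0.47394298 0.1901    ]
[.015, .048, -.001, 0, 0, .03, .029, .096, -.002, 0, 0, .05, .044, .144, -.002, 0, 0, .08, .058, .192, -.003, 0, 0, .1, .073, .24, -.004, 0, 0, .13]
[.021, .046, -.001, 0, 0, .03, .023, .102, -.001, 0, 0, .09, .025, .158, -.001, 0, 0, .16, .027, .214, -.001, 0, 0, .22, .03, .27, -.001, 0, 0, .29]
end [0.4735 0.1901 0.2655] 149.8 1.25
```

Run:
```python
from plan import *
plan([(.452,-.03,.265,165),(.4739,.1901,.265,150)],start=(.4865,-.3258,.2605,173.9))
```

```text
[.011, .048, -.001, 0, 0, .03, .022, .097, -.002, 0, 0, .05, .033, .145, -.002, 0, 0, .08, .044, .194, -.003, 0, 0, .1, .055, .242, -.004, 0, 0, .13]
[.017, .047, -.001, 0, 0, .03, .024, .101, -.001, 0, 0, .09, .032, .156, -.001, 0, 0, .16, .04, .211, -.001, 0, 0, .22, .047, .266, -.001, 0, 0, .29]
end [0.4742 0.1903 0.2655] 149.8 1.25
```

Request:
{"op": "carry_out", "data": {
  "deltas": [0.011, 0.048, -0.001, 0, 0, 0.03, 0.022, 0.097, -0.002, 0, 0, 0.05, 0.033, 0.145, -0.002, 0, 0, 0.08, 0.044, 0.194, -0.003, 0, 0, 0.1, 0.055, 0.242, -0.004, 0, 0, 0.13]
}}

```text
time: 35.8
eef_pos: [0.4571, -0.0776, 0.2621]
tcp_rot: [0.119, 0.993, 0.001, -0.002]
contact_force: [0.6, 0.8, -2.4]
opening: 0.092
finger_force: 107.9
```

Request:
{"op": "carry_out", "data": {
  "deltas": [0.017, 0.047, -0.001, 0, 0, 0.03, 0.024, 0.101, -0.001, 0, 0, 0.09, 0.032, 0.156, -0.001, 0, 0, 0.16, 0.04, 0.211, -0.001, 0, 0, 0.22, 0.047, 0.266, -0.001, 0, 0, 0.29]
}}

```text
time: 36.42
eef_pos: [0.4741, 0.192, 0.2632]
tcp_rot: [0.261, 0.965, -0.001, -0.002]
contact_force: [1.0, -0.6, -1.5]
opening: 0.085
finger_force: 107.9
```

Request:
{"op": "carry_out", "data": {
  "deltas": [0, 0, 0, 0, 0, 0, 0, 0, 0, 0, 0, 0, 0, 0, 0, 0, 0, 0]
}}

```text
time: 36.8
eef_pos: [0.4748, 0.1891, 0.2644]
tcp_rot: [0.261, 0.965, -0.0, -0.001]
contact_force: [0.0, -0.2, -2.6]
opening: 0.091
finger_force: 108.1
```

Run:
```python
from plan import *
s=state();print(s["finger_force"]);e=(.526,.160)
for n in("top","scene"):discfit(e,.235,.28,n)
s=state();th=np.radians(heading());u=np.array([np.cos(th),np.sin(th)]);v=np.array([np.sin(th),-np.cos(th)]);o=s["eef_pos"][:2]-[.577,.1306];print("radial",o@u,"lateral(tool y)",o@v)
```

```text
36.8 [0.4748 0.1891 0.2644] 149.73 F [ 0.  -0.2 -2.6] 0.091
108.08626770973206
top disc 343 [0.5254 0.155 ] slope,z [-0.013  -0.001   0.2581]
scene disc 552 [0.5211 0.1584] slope,z [-0.0325  0.0369  0.2575]
36.9 [0.4751 0.189  0.265 ] 149.71 F [-0.2 -0.2 -1.9] 0.093
radial 0.11744683363236863 lateral(tool y) -0.0009212210294667275
```

Request:
{"op": "carry_out", "data": {
  "deltas": [0, 0, 0.02, 0, 0, 0, 0, 0, 0.045, 0, 0, 0, 0, 0, 0.068, 0, 0, 0, 0, 0, 0.077, 0, 0, 0, 0, 0, 0.077, 0, 0, 0]
}}

```text
time: 37.52
eef_pos: [0.475, 0.1896, 0.1881]
tcp_rot: [0.261, 0.965, -0.0, -0.0]
contact_force: [-0.5, 0.4, -1.5]
opening: 0.087
finger_force: 108.1
```

Request:
{"op": "carry_out", "data": {
  "deltas": [0, 0, 0, 0, 0, 0, -0.005, 0, 0, 0, 0, 0, -0.01, 0, 0, 0, 0, 0, -0.01, 0, 0, 0, 0, 0]
}}

```text
time: 38.02
eef_pos: [0.4843, 0.1849, 0.1887]
tcp_rot: [0.261, 0.965, 0.0, 0.0]
contact_force: [-0.2, 0.5, -1.9]
opening: 0.087
finger_force: 108.1
```

Run:
```python
from plan import *
s=state();e=(.535,.155)
for n in("top","scene"):discfit(e,.172,.195,n)
```

```text
38.02 [0.4843 0.1849 0.1887] 149.79 F [-0.2  0.5 -1.9] 0.087
top disc 289 [0.5359 0.1454] slope,z [0.0026 0.0093 0.1829]
scene disc 561 [0.5299 0.1548] slope,z [-0.0204  0.0142  0.1816]
```

Request:
{"op": "carry_out", "data": {
  "deltas": [-0.008, 0, 0, 0, 0, 0, -0.018, 0, 0, 0, 0, 0, -0.028, 0, 0, 0, 0, 0, -0.038, 0, 0, 0, 0, 0, -0.046, 0, 0, 0, 0, 0]
}}

```text
time: 38.75
eef_pos: [0.5242, 0.1615, 0.1883]
tcp_rot: [0.261, 0.965, -0.0, -0.0]
contact_force: [0.2, -0.2, -1.7]
opening: 0.091
finger_force: 108.1
```

Request:
{"op": "carry_out", "data": {
  "deltas": [-0.001, 0, 0, 0, 0, 0, -0.003, 0, 0, 0, 0, 0, -0.005, 0, 0, 0, 0, 0, -0.005, 0, 0, 0, 0, 0]
}}

```text
time: 39.25
eef_pos: [0.5278, 0.1596, 0.1884]
tcp_rot: [0.26, 0.966, 0.0, 0.0]
contact_force: [0.1, -0.2, -2.3]
opening: 0.093
finger_force: 108.1
```

Request:
{"op": "carry_out", "data": {
  "deltas": [-0.001, 0, 0, 0, 0, 0, -0.002, 0, 0, 0, 0, 0, -0.002, 0, 0, 0, 0, 0]
}}

```text
time: 39.62
eef_pos: [0.5295, 0.1585, 0.1883]
tcp_rot: [0.26, 0.966, -0.0, -0.0]
contact_force: [0.2, -0.1, -2.1]
opening: 0.089
finger_force: 108.0
```

Request:
{"op": "carry_out", "data": {
  "deltas": [-0.001, 0, 0, 0, 0, 0, -0.002, 0, 0, 0, 0, 0, -0.003, 0, 0, 0, 0, 0, -0.003, 0, 0, 0, 0, 0]
}}

```text
time: 40.12
eef_pos: [0.5301, 0.1582, 0.1884]
tcp_rot: [0.26, 0.965, 0.0, -0.003]
contact_force: [-6.8, 3.3, 1.8]
opening: 0.091
finger_force: 108.7
```

Request:
{"op": "carry_out", "data": {
  "deltas": [0.003, 0, 0, 0, 0, 0, 0.005, 0, 0.002, 0, 0, 0, 0.005, 0, 0.004, 0, 0, 0, 0.005, 0, 0.006, 0, 0, 0, 0.005, 0, 0.006, 0, 0, 0]
}}

```text
time: 40.75
eef_pos: [0.5283, 0.1594, 0.1831]
tcp_rot: [0.26, 0.965, 0.0, 0.001]
contact_force: [-2.5, -0.4, 1.5]
opening: 0.088
finger_force: 108.7
```

Request:
{"op": "carry_out", "data": {
  "deltas": [0, 0, 0, 0, 0, 0, 0, 0, 0, 0, 0, 0, 0, 0, 0, 0, 0, 0],
  "grip": 35
}}

```text
time: 41.12
eef_pos: [0.5279, 0.1595, 0.1823]
tcp_rot: [0.26, 0.966, 0.0, 0.0]
contact_force: [-0.1, -0.2, -0.7]
opening: 0.349
finger_force: 0.0
```

Request:
{"op": "carry_out", "data": {
  "deltas": [0, 0, -0.03, 0, 0, 0, 0, 0, -0.06, 0, 0, 0, 0.03, 0, -0.09, 0, 0, 0, 0.06, 0, -0.09, 0, 0, 0, 0.06, 0, -0.09, 0, 0, 0]
}}

```text
time: 41.75
eef_pos: [0.4751, 0.1904, 0.2729]
tcp_rot: [0.259, 0.966, 0.0, 0.001]
contact_force: [-0.4, 0.5, -0.5]
opening: 0.35
finger_force: 0.0
```

Run:
```python
from plan import *
state()
p,q,c=discfit((.577,.1306),.169,.185,"top");discfit((.577,.1306),.169,.185,"scene")
p2,_=cam("wrist")
a=cv2.resize(p[180:280,215:335],(480,400),interpolation=cv2.INTER_CUBIC);b=cv2.resize(p2,(320,240))
o=np.zeros((400,800,3),np.uint8);o[:,:480]=a;o[:240,480:]=b;save("s4",o)
```

```text
41.75 [0.4751 0.1904 0.2729] 149.93 F [-0.4  0.5 -0.5] 0.35
top disc 571 [0.5776 0.1293] slope,z [-0.0095  0.0009  0.1779]
scene disc 491 [0.5742 0.1293] slope,z [-0.0045  0.0008  0.177 ]
```

View pics/s4.png

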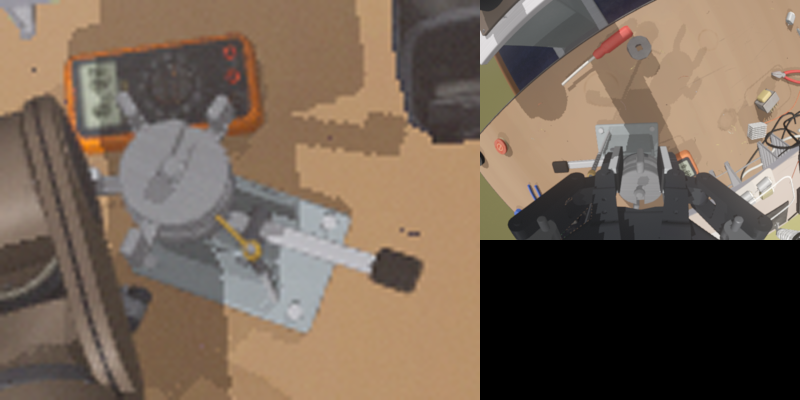

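All four weights are on: the stack top is 0.178 m (= 0.130 + 4×12 mm), flat and concentric, with the lugs spread. Now to the lever pad with shut fingers.

Run:
```python
from plan import *
p,d=cam("top");u,v=(314,247)
Q=cloud("top",d).reshape(-1,3);k=(np.hypot(Q[:,0]-.502,Q[:,1]+.01)<.03)&(Q[:,2]>.112)&(Q[:,2]<.135)&(p.reshape(-1,3).max(1)<75);print("pad",k.sum(),Q[k].mean(0),Q[k].min(0),Q[k].max(0))
plan([(.455,.05,.27,165),(.5025,-.0105,.2,165),(.5025,-.0105,.14,165)])
```

```text
pad 72 [ 0.5014326  -0.01320369  0.12196171] [ 0.48632773 -0.02738207  0.11530801] [0.51738245 0.00212623 0.12952738]
[-.017, -.044, .001, 0, 0, -.09, -.034, -.087, .001, 0, 0, -.18, -.052, -.131, .002, 0, 0, -.27, -.087, -.145, .037, 0, 0, -.27, -.123, -.159, .072, 0, 0, -.27]
[0, 0, .03, 0, 0, 0, 0, 0, .06, 0, 0, .0]
end [ 0.5026 -0.0101  0.1399] 165.3 0.875
```

Request:
{"op": "carry_out", "data": {
  "deltas": [-0.017, -0.044, 0.001, 0, 0, -0.09, -0.034, -0.087, 0.001, 0, 0, -0.18, -0.052, -0.131, 0.002, 0, 0, -0.27, -0.087, -0.145, 0.037, 0, 0, -0.27, -0.123, -0.159, 0.072, 0, 0, -0.27],
  "grip": 0
}}

```text
time: 42.58
eef_pos: [0.5035, -0.0117, 0.2]
tcp_rot: [0.129, 0.992, -0.0, 0.001]
contact_force: [-0.2, 0.1, -0.2]
opening: -0.0
finger_force: 0.0
```

Request:
{"op": "carry_out", "data": {
  "deltas": [0, 0, 0.03, 0, 0, 0, 0, 0, 0.06, 0, 0, 0, 0, 0, 0.06, 0, 0, 0, 0, 0, 0.06, 0, 0, 0]
}}

```text
time: 43.08
eef_pos: [0.5032, -0.0101, 0.1413]
tcp_rot: [0.128, 0.992, -0.0, 0.001]
contact_force: [0.4, -0.5, 0.3]
opening: 0.003
finger_force: 0.0
```

Request:
{"op": "carry_out", "data": {
  "deltas": [0, 0, 0.018, 0, 0, 0, 0, 0, 0.028, 0, 0, 0, 0, 0, 0.04, 0, 0, 0, 0, 0, 0.052, 0, 0, 0, 0, 0, 0.052, 0, 0, 0]
}}

```text
time: 43.7
eef_pos: [0.5029, -0.0114, 0.0892]
tcp_rot: [0.127, 0.992, -0.002, 0.0]
contact_force: [-2.8, -6.1, 8.4]
opening: -0.002
finger_force: 4.3
```

Request:
{"op": "carry_out", "data": {
  "deltas": [0, 0, 0.003, 0, 0, 0, 0, 0, 0.005, 0, 0, 0, 0, 0, 0.005, 0, 0, 0]
}}

```text
time: 44.08
eef_pos: [0.503, -0.0113, 0.0854]
tcp_rot: [0.127, 0.992, -0.002, 0.0]
contact_force: [-6.0, -4.6, 10.6]
opening: -0.003
finger_force: 6.0
```

Request:
{"op": "carry_out", "data": {
  "deltas": [0, 0, -0.02, 0, 0, 0, 0, 0, -0.04, 0, 0, 0, 0, 0, -0.055, 0, 0, 0, 0, 0, -0.055, 0, 0, 0]
}}

```text
time: 44.58
eef_pos: [0.5031, -0.0097, 0.1394]
tcp_rot: [0.128, 0.992, -0.0, 0.001]
contact_force: [-0.1, 0.3, -1.0]
opening: 0.004
finger_force: 0.0
```

```bash
cat >> plan.py <<'E'
def lift():
    """stack-top and head height from the fixed cameras -> tooth estimate"""
    for n in("top","scene"):
        p,d=cam(n);Q=cloud(n,d).reshape(-1,3);r=np.hypot(*(Q[:,:2]-([.577,.1300] if n=="top" else [.574,.1295])).T)
        k=(r>.016)&(r<.034)&(Q[:,2]>.16)&(Q[:,2]<.27)
        z=np.median(Q[k][:,2]);print(n,k.sum(),"top z",round(z,4),"lift",round(z-.170,4),"tooth",round((z-.170)/.008,2))
    state()
E
python3 -c "
from plan import *
lift()"
```

```text
top 360 top z 0.1858 lift 0.0158 tooth 1.97
scene 216 top z 0.1843 lift 0.0143 tooth 1.78
44.67 [ 0.5019 -0.0095  0.1377] 165.29 F [-0.1 -0.6 -0.1] -0.003
```

Stroke 1 raised exactly one tooth, to tooth 2. Six more to go; three now, then a check.

Request:
{"op": "carry_out", "data": {
  "deltas": [0, 0, 0.018, 0, 0, 0, 0, 0, 0.034, 0, 0, 0, 0, 0, 0.048, 0, 0, 0, 0, 0, 0.055, 0, 0, 0, 0, 0, 0.055, 0, 0, 0]
}}

```text
time: 45.3
eef_pos: [0.5022, -0.0112, 0.0849]
tcp_rot: [0.127, 0.992, -0.002, -0.002]
contact_force: [-8.8, -3.9, 19.1]
opening: 0.003
finger_force: 9.8
```

Request:
{"op": "carry_out", "data": {
  "deltas": [0, 0, 0, 0, 0, 0, 0, 0, -0.02, 0, 0, 0, 0, 0, -0.04, 0, 0, 0, 0, 0, -0.055, 0, 0, 0, 0, 0, -0.055, 0, 0, 0]
}}

```text
time: 45.92
eef_pos: [0.5026, -0.0097, 0.1383]
tcp_rot: [0.128, 0.992, 0.0, 0.0]
contact_force: [0.5, -0.5, 0.1]
opening: -0.001
finger_force: 0.0
```

Request:
{"op": "carry_out", "data": {
  "deltas": [0, 0, 0.018, 0, 0, 0, 0, 0, 0.034, 0, 0, 0, 0, 0, 0.048, 0, 0, 0, 0, 0, 0.055, 0, 0, 0, 0, 0, 0.055, 0, 0, 0]
}}

```text
time: 46.55
eef_pos: [0.5021, -0.0112, 0.0848]
tcp_rot: [0.127, 0.992, -0.002, -0.002]
contact_force: [-9.1, -4.5, 19.0]
opening: 0.0
finger_force: 10.5
```

Request:
{"op": "carry_out", "data": {
  "deltas": [0, 0, 0, 0, 0, 0, 0, 0, -0.02, 0, 0, 0, 0, 0, -0.04, 0, 0, 0, 0, 0, -0.055, 0, 0, 0, 0, 0, -0.055, 0, 0, 0]
}}

```text
time: 47.18
eef_pos: [0.5025, -0.0096, 0.1381]
tcp_rot: [0.128, 0.992, 0.0, 0.0]
contact_force: [0.5, -0.4, -1.0]
opening: -0.002
finger_force: 0.0
```

```bash
python3 -c "
from plan import *
lift()"
```

```text
top 375 top z 0.2017 lift 0.0317 tooth 3.96
scene 182 top z 0.1998 lift 0.0298 tooth 3.72
47.27 [ 0.5016 -0.0094  0.137 ] 165.29 F [-0.3  0.3  0.8] 0.004
```

Tooth 4. Two more strokes, slightly shallower to stay off the end stop.

Request:
{"op": "carry_out", "data": {
  "deltas": [0, 0, 0.018, 0, 0, 0, 0, 0, 0.034, 0, 0, 0, 0, 0, 0.047, 0, 0, 0, 0, 0, 0.054, 0, 0, 0, 0, 0, 0.054, 0, 0, 0]
}}

```text
time: 47.9
eef_pos: [0.5021, -0.0112, 0.0852]
tcp_rot: [0.127, 0.992, -0.002, -0.001]
contact_force: [-5.4, -4.2, 14.7]
opening: 0.002
finger_force: 7.6
```

Request:
{"op": "carry_out", "data": {
  "deltas": [0, 0, 0, 0, 0, 0, 0, 0, -0.02, 0, 0, 0, 0, 0, -0.04, 0, 0, 0, 0, 0, -0.054, 0, 0, 0, 0, 0, -0.054, 0, 0, 0]
}}

```text
time: 48.52
eef_pos: [0.5026, -0.0097, 0.1383]
tcp_rot: [0.128, 0.992, -0.0, 0.0]
contact_force: [1.3, -0.6, 0.0]
opening: 0.001
finger_force: 0.0
```

Request:
{"op": "carry_out", "data": {
  "deltas": [0, 0, 0.018, 0, 0, 0, 0, 0, 0.034, 0, 0, 0, 0, 0, 0.047, 0, 0, 0, 0, 0, 0.054, 0, 0, 0, 0, 0, 0.054, 0, 0, 0]
}}

```text
time: 49.15
eef_pos: [0.502, -0.0112, 0.0851]
tcp_rot: [0.127, 0.992, -0.002, -0.002]
contact_force: [-6.3, -4.5, 15.6]
opening: -0.001
finger_force: 8.3
```

Request:
{"op": "carry_out", "data": {
  "deltas": [0, 0, 0, 0, 0, 0, 0, 0, -0.02, 0, 0, 0, 0, 0, -0.04, 0, 0, 0, 0, 0, -0.054, 0, 0, 0, 0, 0, -0.054, 0, 0, 0]
}}

```text
time: 49.78
eef_pos: [0.5024, -0.0096, 0.138]
tcp_rot: [0.128, 0.992, 0.0, 0.0]
contact_force: [-0.5, 0.1, -0.6]
opening: -0.002
finger_force: 0.0
```

```bash
python3 -c "
from plan import *
lift()"
```

```text
top 383 top z 0.2178 lift 0.0478 tooth 5.97
scene 139 top z 0.2033 lift 0.0333 tooth 4.16
49.88 [ 0.5016 -0.0095  0.137 ] 165.29 F [ 0.1 -0.3  0.4] 0.001
```

Tooth 6 from the top camera; the scene view's point set has shifted. One stroke at a time now.

Request:
{"op": "carry_out", "data": {
  "deltas": [0, 0, 0.018, 0, 0, 0, 0, 0, 0.034, 0, 0, 0, 0, 0, 0.047, 0, 0, 0, 0, 0, 0.054, 0, 0, 0, 0, 0, 0.054, 0, 0, 0]
}}

```text
time: 50.5
eef_pos: [0.5021, -0.0112, 0.0851]
tcp_rot: [0.127, 0.992, -0.002, -0.001]
contact_force: [-6.5, -5.7, 14.1]
opening: 0.003
finger_force: 7.5
```

Request:
{"op": "carry_out", "data": {
  "deltas": [0, 0, 0, 0, 0, 0, 0, 0, -0.02, 0, 0, 0, 0, 0, -0.04, 0, 0, 0, 0, 0, -0.054, 0, 0, 0, 0, 0, -0.054, 0, 0, 0]
}}

```text
time: 51.12
eef_pos: [0.5026, -0.0097, 0.1383]
tcp_rot: [0.128, 0.992, -0.0, 0.0]
contact_force: [-0.5, -0.2, 0.3]
opening: -0.002
finger_force: 0.0
```

```bash
python3 -c "
from plan import *
lift()
p,d=cam('scene');Q=cloud('scene',d).reshape(-1,3);r=np.hypot(Q[:,0]-.574,Q[:,1]-.1295);k=(r<.034)&(Q[:,2]>.16);print(np.histogram(Q[k][:,2],np.arange(.16,.3,.01)))
save('s5',cv2.resize(p[130:270,220:360],(600,600),interpolation=cv2.INTER_CUBIC))"
```

```text
top 384 top z 0.2259 lift 0.0559 tooth 6.98
scene 105 top z 0.1968 lift 0.0268 tooth 3.35
51.23 [ 0.5017 -0.0095  0.1371] 165.29 F [ 0.9 -0.1 -0.5] 0.001
(array([ 0, 13, 26, 18,  7, 17, 25,  0,  0,  0,  0,  0,  0]), array([0.16, 0.17, 0.18, 0.19, 0.2 , 0.21, 0.22, 0.23, 0.24, 0.25, 0.26,
       0.27, 0.28, 0.29]))
```

View pics/s5.png

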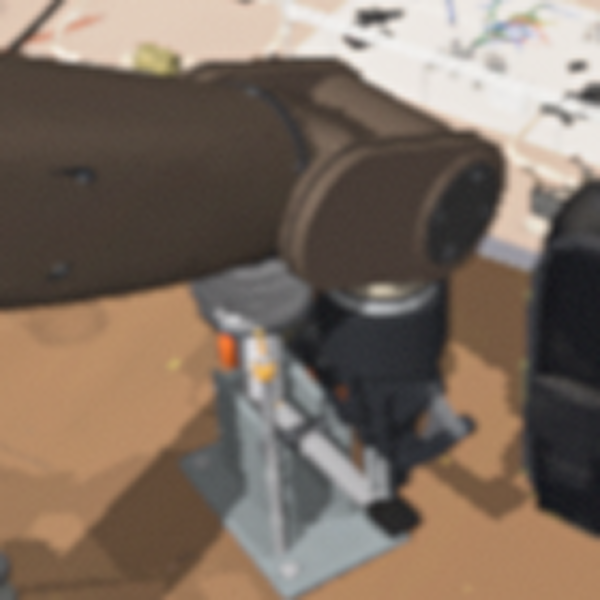

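The arm hides the stack from the scene camera. The top camera reads tooth 7, with every step 8 mm. Last stroke, then retreat clear.

Request:
{"op": "carry_out", "data": {
  "deltas": [0, 0, 0.018, 0, 0, 0, 0, 0, 0.034, 0, 0, 0, 0, 0, 0.047, 0, 0, 0, 0, 0, 0.054, 0, 0, 0, 0, 0, 0.054, 0, 0, 0]
}}

```text
time: 51.9
eef_pos: [0.5022, -0.0112, 0.0852]
tcp_rot: [0.127, 0.992, -0.002, -0.001]
contact_force: [-6.8, -4.4, 13.1]
opening: 0.001
finger_force: 7.1
```

Request:
{"op": "carry_out", "data": {
  "deltas": [0, 0, 0, 0, 0, 0, 0, 0, -0.02, 0, 0, 0, 0, 0, -0.04, 0, 0, 0, 0, 0, -0.054, 0, 0, 0, 0, 0, -0.054, 0, 0, 0]
}}

```text
time: 52.52
eef_pos: [0.5026, -0.0097, 0.1384]
tcp_rot: [0.128, 0.992, -0.0, 0.0]
contact_force: [-1.4, -0.0, -0.3]
opening: -0.001
finger_force: 0.0
```

Request:
{"op": "carry_out", "data": {
  "deltas": [0, -0.02, -0.05, 0, 0, 0, 0, -0.07, -0.08, 0, 0, 0, 0, -0.12, -0.1, 0, 0, 0, 0, -0.17, -0.1, 0, 0, 0, 0, -0.22, -0.1, 0, 0, 0]
}}

```text
time: 53.15
eef_pos: [0.4456, -0.2236, 0.2372]
tcp_rot: [0.128, 0.992, 0.0, -0.0]
contact_force: [0.6, 0.1, 0.1]
opening: 0.001
finger_force: 0.0
```

```bash
python3 -c "
from plan import *
lift()
p,d=cam('scene');p2,d2=cam('top')
o=np.zeros((520,800,3),np.uint8);o[:,:400]=cv2.resize(p[150:280,220:320],(400,520),interpolation=cv2.INTER_CUBIC);o[:400,400:]=cv2.resize(p2[180:280,225:325],(400,400),interpolation=cv2.INTER_CUBIC);save('s6',o)
for n,P,q in(('scene',cloud('scene',d),p),('top',cloud('top',d2),p2)):
    Q=P.reshape(-1,3);h=cv2.cvtColor(q,cv2.COLOR_RGB2HSV).reshape(-1,3);k=(np.hypot(Q[:,0]-.502,Q[:,1]+.01)<.02)&(Q[:,2]>.07)&(Q[:,2]<.14)&(q.reshape(-1,3).max(1)<75);print(n,'pad z',k.sum(),np.median(Q[k],0))
"
```

```text
top 392 top z 0.2338 lift 0.0638 tooth 7.98
scene 0 top z nan lift nan tooth nan
53.25 [ 0.445  -0.2258  0.2368] 164.98 F [ 0.2  1.  -0.6] 0.003
scene pad z 64 [ 0.49558878 -0.01362124  0.12024708]
top pad z 68 [ 0.50207322 -0.01347546  0.12222771]
  return _methods._mean(a, axis=axis, dtype=dtype,
  ret = ret.dtype.type(ret / rcount)
```

View pics/s6.png

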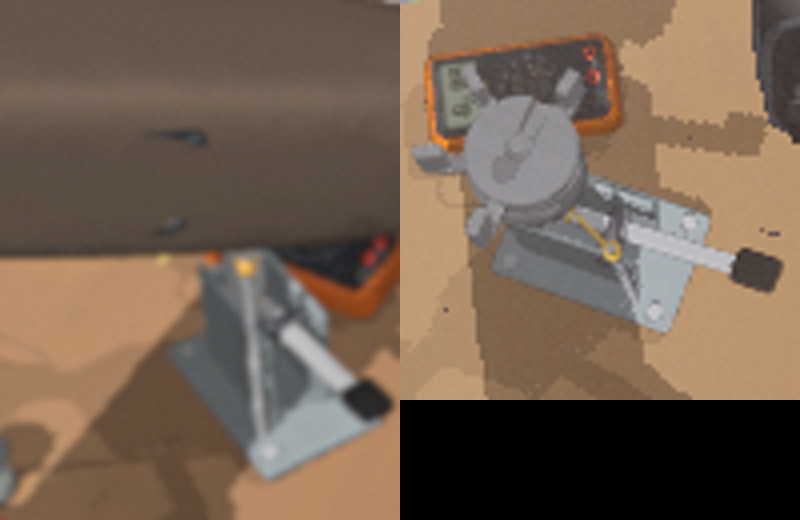

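The top view shows all four lugs spread out on a level stack at tooth 8 (lift 0.064) and the lever up, with its pad at 0.121 m. The robot is clear, so I'm handing in.

```bash
python3 -c "
from plant import ctrl
print(ctrl.sign_off())"
```

```text
the job is handed in; nothing more can be done
None
```

All four weights are home and flat on the stem with slots about 63° apart, and seven strokes raised the plate from tooth 1 to tooth 8, level with the pointer by the top camera; the lever is up and the job is handed in.

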